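# Pack a two-tier order crate and close its bail arms

### The arm

A 6-joint arm with a two-finger parallel gripper is mounted at the origin on a cart in front of the work surface, level with it; the furniture and walls round the work are solid. World frame = base frame: x ahead of the robot, y to its left, z up, the work surface at z = 0. Lengths are in m, angles in rad, forces in N, time in s.
With the tool pointing down it reaches from about 0.225 to 0.875 m from the base axis. Payload 3.4 kg.
Tool frame: the origin (TCP) lies at the very end of the fingers, on their centre line; the grasp point (between the pads) lies 19 mm behind it; x points along the fingers, y is the direction in which the jaws open and shut, and the axes are right-handed (so a half turn about x gives the same grasp; the last joint's range is limited). The gripper opens to 85 mm and grips with 20 to 120 N. Pads are 22 mm wide; open, the fingers measure 114 mm over their backs; the gripper's body (76 mm by 85 mm) begins 54 mm behind the grasp point. The pads swing forward as they close: fully open they stand 13 mm farther back than shut.
Start: joints at [-1.307, 0.276, 1.505, -0, 1.361, -0.121], TCP at [0.216, -0.533, 0.231] pointing down, gripper open.
Joint ranges: [-2.89, 2.89], [-0.75, 2.08], [0.22, 2.7], [-1.18, 4.32], [0.11, 2.71], [-2.7, 2.7]. Speed limits (rad/s): [2.57, 2.57, 3.14, 3.14, 3.14, 3.14].

### API

Orientations are given as a unit quaternion [w, x, y, z].
In Python, from rig import manip gives the robot as it stands. The module is installed in compiled form; this text tells all that it offers.
- The arm moves only by the tool play_rows, never from a script. Its argument "plan" is a list that holds one entry, the list of rows, each a list of 5 numbers: the closure, from 0 (fully open) to 1 (shut), then the shift along the tool's x, y, z in m, then the turn about the tool's x in degrees. A call has 1 to 12 rows; each row is the pose to reach, as a shift and turn from the pose measured when the call began, along the tool's axes at that moment; what a row does not reach only later rows make up. A row lasts 1/10 s, in which the tool goes at most 50 mm and 8.59 degrees, less where a joint would pass 70% of its speed; a pose out of reach is approached as far as the arm can. A call with a gripper value outside its range is refused whole. The fingers move at their own pace and stop on an object; "grip_force" is the grip in N (left out, the last holds). Time passes only in rows, so rows that repeat a pose let the fingers close. It gives the time, the measured TCP pose, the force and the opening at its end, in the units of the state.
- manip.get_state(): the state, without advancing time (a new reading comes with each control period).
- manip.get_image(name): name is "scene" or "top" or "wrist"; returns (picture, depth): 400x640x3 uint8, red, green, blue; 400x640 float32, m along the optical axis (not along the pixel's ray), 0 where there is no reading.
- manip.camera_params(name): a dict with "intrinsics" (3x3 intrinsics, pixels), "R" (3x3) and "t" (3): a world point X has camera coordinates R X + t; the wrist camera has in their place "mount" (4x4, takes a point from camera to tool coordinates, whose origin is the TCP and whose axes are the tool frame's). Camera axes: x right, y down, z forward; pixel columns grow to the right and rows downward; lengths in m; the calibration is good to about 2 mm. A picture is of the moment at which its call begins: read the wrist's pose just before it. camera_params takes no time and is no camera call.
- manip.sign_off(): hands the job in, once; it reports no verdict.
The state is a dict: "clock": time; "qpos": joint angles; "qd": joint speeds; "effort": joint torques, N m; "position": TCP position; "ee_rot": TCP orientation; "contact_force": force on the tool from outside, world axes, zero at the start; "moment": the same for the moment, N m; "width": finger opening in m.
Only numpy, scipy, OpenCV 4.12 (cv2) and the standard library are available. Lean on these libraries where they do the work, as an engineer would, in place of code of your own. Each camera call takes 0.05 s, during which the arm holds its last target.

### The job

Pack the waiting order into the grey carrying crate: stand the three sealed pots, kept upright all the way, centred on the three round rubber pads in its floor, with the brown soup pot in the middle, the red-lidded pot at the end that carries the white order ticket and the green-lidded pot at the other end. Then swing both steel bail arms fully inward until they lie level across the crate, and last set the cutlery tray level on top of the two arms, centred and lengthwise with the crate, so that the ribs under it drop between the arm bars.

Things in the scene. Friction and masses are not known exactly. Their poses are not given: they have to be found in the camera images.
- crate: Loose grey crate, 162 x 262 mm. Origin: centre of underside; z up, +y lengthwise to the end with the white ticket (sloping holder, 36 mm out from that wall). Inside 150 (x) by 250 mm; floor top at z 5 mm; long walls 108 mm high, end walls 86. Dark round pads, 72 mm across, flat on the floor at x 0, y +80, 0, -80 mm: the pots' places. Bails pivot inside the long walls at y +112 and -112, z 98 mm.
- ticket_bail (a joint): Bail arm at the ticket (+y) end, blue sleeve, in rad: 0 = swung out, level, bar beyond the end wall; grows as the bar swings up and over; 3.14 (stop) = fully in, level across the crate. Axis along the crate's x. Stiff hinge: stays where left; about 2.5 N at the bar moves it.
- ticket_bail_bar (a point): Middle of the ticket bail's round cross-bar (8 mm thick, sleeve 9 mm by 60 mm; bar 140 mm long, along the crate's x). It is 56 mm from the pivot axis: in the crate's frame at y = +168 mm when out and y = +56 mm when in, both 98 mm up.
- plain_bail (a joint): Bail arm at the other (-y) end, with a black sleeve: the same, mirrored; 0 = swung out, 3.14 = fully in.
- plain_bail_bar (a point): Middle of the plain bail's cross-bar, sized like the other: in the crate's frame at y = -168 mm when out and y = -56 mm when in, both 98 mm up.
- red_pot_mid (a point): Loose white round pot with a red lid, 76 mm high, 0.2 kg; the lid, 58 mm across and 13 mm deep, is its widest part (foot 40 mm). The point is its centre, 38 mm above its underside; z is its own up axis.
- green_pot_mid (a point): Loose white round pot with a green lid, sized like the red one; the point is its centre, 38 mm above its underside; z is its own up axis.
- soup_pot_mid (a point): Loose brown round soup pot with a cream-white lid, 82 mm high, 0.2 kg; the lid, 64 mm across and 13 mm deep, is its widest part (foot 46 mm). The point is its centre, 41 mm above its underside; z is its own up axis.
- cutlery_tray_mid (a point): Dark cutlery tray, 136 (x) by 210 mm (y), 0.32 kg. Point: centre, 52 mm above its lowest edge. Steel handle bar, 12 mm thick, 88 long, along y, 46 mm above the point. Tray walls end 10 mm below the point, flat bottom 46 mm below; two ribs 6 mm deep, 6 wide across the bottom at y +40, -40 go between the bail bars. Seated on the bails the point is 148 mm above the crate's origin; either way round
Not all that is in view belongs to the job. Leave any blue look-alike of the part that bears red_pot_mid alone.

How it is judged:
By the outcome, as a careful person would: the job done as asked, in the order asked, and still so for the second after the job is handed in, with the robot touching nothing.
It also fails if it takes over 141 s, if anything falls off the work surface, if the arm or the gripper's body presses on something with over 40 N, if the wrist force passes 120 N, or if a joint passes its speed limit or range.

## Working session

There is one attempt and no reset: what is moved stays moved. The work goes in short steps, Python scripts to look and compute and a tool call to move; the robot and the scene stay as the last step left them, time stands still between calls to the robot, and variables do not carry over. Pictures are saved under pics/ and viewed, and the job is handed in when it is done.

Besides the shell and the picture viewer there is one more tool, called after "Call:" in YAML: its name, and indented under it one key for each argument. play_rows: Moves the arm, as the interface text tells. Its arguments: {"type":"object","properties":{"plan":{"type":"array","items":{"type":"array","items":{"type":"array","items":{"type":"number"}}}},"grip_force":{"type":"number"}},"required":["plan"]}

```bash
mkdir -p pics; cat > h.py <<'E'
import numpy as np, cv2
from scipy.spatial.transform import Rotation as Ro
from rig import manip
def grab(n):
    s=manip.get_state(); im,d=manip.get_image(n); p=manip.camera_params(n); K=np.array(p['intrinsics'])
    if 'mount' in p:
        q=s['ee_rot']; T=np.eye(4); T[:3,:3]=Ro.from_quat([q[1],q[2],q[3],q[0]]).as_matrix(); T[:3,3]=s['position']
        M=T@np.array(p['mount']); R=M[:3,:3].T; t=-R@M[:3,3]
    else: R=np.array(p['R']); t=np.array(p['t'])
    return im,d,K,R,t
def save(im,n): cv2.imwrite('pics/'+n,im[:,:,::-1])
def ray(c,u,v,z):
    im,d,K,R,t=c; o=-R.T@t; w=R.T@np.linalg.inv(K)@np.array([u,v,1.]); return o+w*(z-o[2])/w[2]
def cloud(c):
    im,d,K,R,t=c; h,w=d.shape; v,u=np.mgrid[:h,:w]
    P=np.stack([(u-K[0,2])/K[0,0]*d,(v-K[1,2])/K[1,1]*d,d],-1)
    W=(P-t)@R; W[d<=0]=np.nan; return W
def proj(c,X):
    im,d,K,R,t=c; x=K@(R@np.array(X)+t); return x[:2]/x[2]
def st():
    s=manip.get_state(); np.set_printoptions(precision=4,suppress=True)
    for k in ['clock','qpos','position','ee_rot','contact_force','width']: print(k,np.array(s[k]))
    q=s['ee_rot']; print(Ro.from_quat([q[1],q[2],q[3],q[0]]).as_matrix())
E
python3 - <<'E'
from h import *
st()
for n in ['scene','top','wrist']:
    c=grab(n); save(c[0],n+'0.png'); np.savez(n+'0.npz',*c); print(n,-c[3].T@c[4])
E
```

```text
clock 0.0
qpos [-1.307   0.2766  1.5062 -0.      1.3607 -0.121 ]
position [ 0.2157 -0.5324  0.2304]
ee_rot [-0.1345 -0.694  -0.1359  0.6941]
contact_force [0.9148 0.3613 0.4923]
width 0.08541355275254159
[[-0.0005  0.3754 -0.9269]
 [ 0.0018 -0.9269 -0.3754]
 [-1.     -0.0018 -0.0002]]
scene [-0.0025  1.0072  0.646 ]
top [0.3421 0.0575 1.457 ]
wrist [ 0.2942 -0.5025  0.3734]
```

View pics/top0.png

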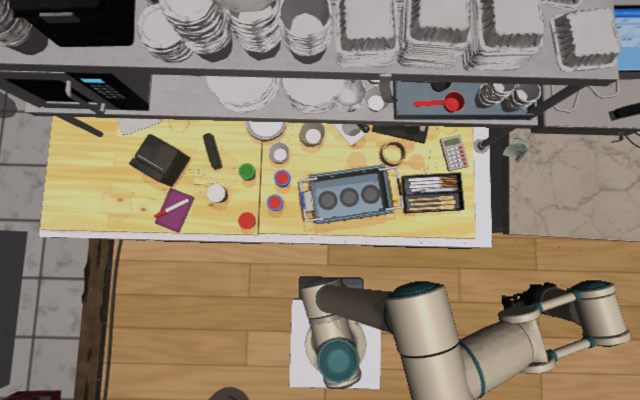

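View pics/scene0.png

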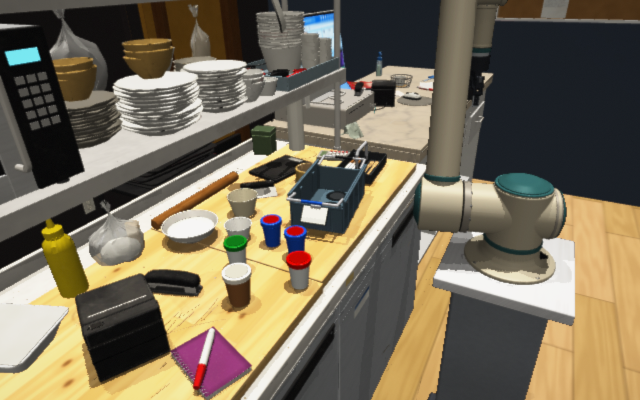

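View pics/wrist0.png

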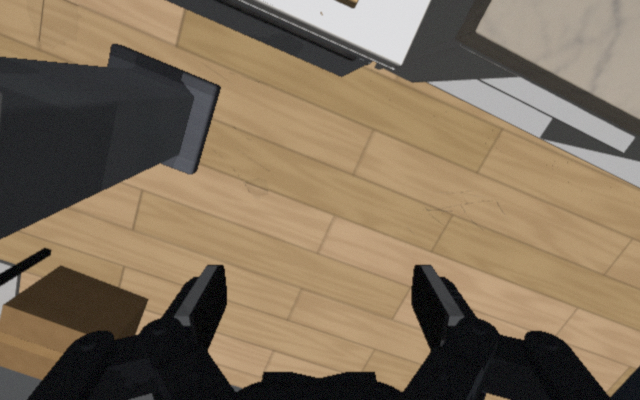

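```bash
python3 - <<'E'
from h import *
f=np.load('top0.npz');c=[f[k] for k in f]
print(c[2])
W=cloud(c); im=c[0]
cv2.imwrite('pics/t1.png',cv2.resize(im[110:240,200:480,::-1],None,fx=2.8,fy=2.8,interpolation=cv2.INTER_CUBIC))
f=np.load('scene0.npz');s=[f[k] for k in f]
cv2.imwrite('pics/s1.png',cv2.resize(s[0][140:320,200:400,::-1],None,fx=3.2,fy=3.2,interpolation=cv2.INTER_CUBIC))
for u,v in [(247,220),(246,171),(217,193),(282,178),(275,202),(327,200),(370,194),(349,197),(278,152),(100,230),(400,237),(432,195),(432,187),(265,100),(265,118),(450,115),(60,150)]: print(u,v,W[v,u], im[v,u])
WS=cloud(s)
for u,v in [(299,258),(236,243),(237,275),(330,75),(330,85),(100,140),(200,90)]: print(u,v,WS[v,u])
E
```

```text
[[396.81720366   0.         324.13016296]
 [  0.         396.81720366 195.65919119]
 [  0.           0.           1.        ]]
247 220 [0.42613115 0.31603716 0.07640832] [191  60  48]
246 171 [0.59884797 0.3278986  0.07658129] [ 67 127  59]
217 193 [0.51770561 0.42472321 0.07928533] [207 203 198]
282 178 [0.57678825 0.19991935 0.07804104] [194  63  53]
275 202 [0.49123297 0.22115599 0.0781493 ] [197  65  54]
327 200 [0.51082345 0.03887373 0.00911813] [102 101 100]
370 194 [ 0.53783951 -0.11973998  0.00294716] [97 98 97]
349 197 [ 0.52335725 -0.04146495  0.01378596] [101  99  99]
278 152 [0.68809226 0.22646015 0.00164652] [207 203 205]
100 230 [ 3.81294260e-01  8.63403748e-01 -2.77858064e-04] [204 188 127]
400 237 [ 0.3831203  -0.23742012 -0.03027326] [204 196 196]
432 195 [ 0.53799766 -0.34572388  0.01657124] [69 71 72]
432 187 [ 0.56951376 -0.34931055  0.00487796] [116 114 115]
265 100 [0.74810455 0.22537711 0.37698619] [191 188 188]
265 118 [0.71471799 0.2321207  0.31838006] [99 95 92]
450 115 [ 0.72300167 -0.30270184  0.36322455] [52 55 58]
60 150 [ 0.67551367  1.04159926 -0.00209025] [206 185 122]
299 258 [0.41944474 0.32496277 0.07581678]
236 243 [0.58728639 0.33828155 0.07610195]
237 275 [0.50446064 0.44227686 0.08059802]
330 75 [ 0.7109406  -0.42995232  0.31920675]
330 85 [ 0.94446847 -0.89921132  0.1639141 ]
100 140 [0.83509156 0.448722   0.33822927]
200 90 [0.78410206 0.17503515 0.39108121]
```

View pics/t1.png

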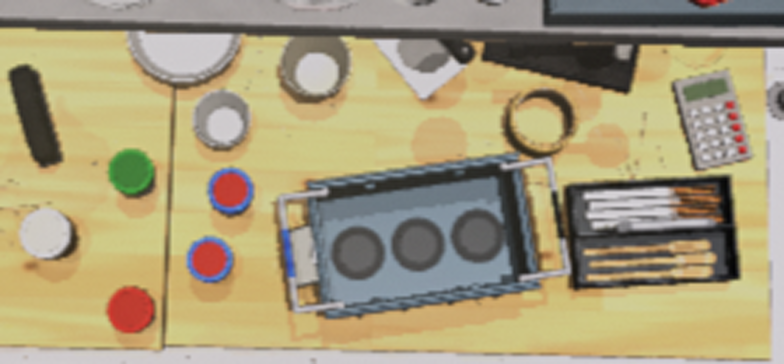

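View pics/s1.png

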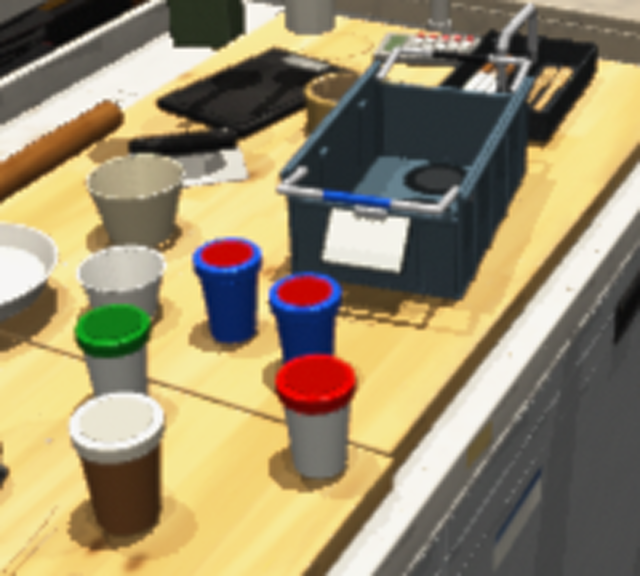

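Candidates: red – white pot with red lid at top (247,220) (blue-bodied look-alikes at (282,178) and (275,202) are excluded); green – (246,171); soup – (217,193), cream lid/brown body (open cups at (279,153), (313,135) excluded). The crops confirm bodies: white under red/green, brown under cream.

```bash
cat > m1.py <<'E'
from h import *
def load(n):
    f=np.load(n); return [f[k] for k in f]
def blob(mask,near):
    n,l,s,ce=cv2.connectedComponentsWithStats(mask.astype(np.uint8))
    ok=[i for i in range(1,n) if s[i,4]>25]
    i=min(ok,key=lambda i:np.hypot(*(ce[i]-near))); return ce[i],s[i],l==i
E
python3 - <<'E'
from m1 import *
T=load('top0.npz');S=load('scene0.npz')
def masks(c):
    hsv=cv2.cvtColor(c[0],cv2.COLOR_RGB2HSV).astype(int);H,s,V=hsv[...,0],hsv[...,1],hsv[...,2]
    return dict(red=((H<8)|(H>172))&(s>130)&(V>100),green=(H>45)&(H<80)&(s>80),soup=(s<45)&(V>150), pad=(V<115)&(s<30))
for nm,c,pts in [('top',T,dict(red=(247,220),green=(246,171),soup=(217,193))),('scene',S,dict(red=(299,258),green=(236,243),soup=(237,271)))]:
    m=masks(c);W=cloud(c)
    for k,p in pts.items():
        ce,s,l=blob(m[k],p)
        top=l&(abs(W[...,2]-(.082 if k=='soup' else .076))<.004)
        u,v=ce
        # extents on top plane
        print(nm,k,ce,s, 'ray',ray(c,u,v,.078 if k=='soup' else .072), 'depth med',np.nanmean(W[top],0) if top.any() else None, top.sum())
T_=T[0].astype(int)
m=masks(T)['pad']
W=cloud(T)
for p in [(327,200),(349,197),(370,194)]:
    ce,s,l=blob(m,p); print('pad',ce,s,ray(T,*ce,.006))
    print(T_[p[1],p[0]-18:p[0]+18].sum(1)//3)
E
```

```text
top red [246.35436893 220.33009709] [239 213  16  16 206] ray [0.42519476 0.31905303 0.072     ] depth med [0.4238906  0.31830117 0.07631709] 162
top green [246.435 170.845] [239 163  16  16 200] ray [0.6002964  0.32728594 0.072     ] depth med [0.59934576 0.32660145 0.07608892] 152
top soup [215.66269841 192.69047619] [207 184  18  18 252] ray [0.51884395 0.42979592 0.078     ] depth med [0.51838451 0.42822426 0.08235675] 210
scene red [297.8797654  258.94134897] [286 251  25  19 341] ray [0.42274452 0.32468514 0.072     ] depth med [0.42171098 0.32481999 0.07489443] 298
scene green [234.92834891 242.79750779] [224 235  23  17 321] ray [0.59445117 0.33389013 0.072     ] depth med [0.59600911 0.33213565 0.07475472] 247
scene soup [235.91494253 271.35862069] [222 262  29  19 435] ray [0.51677568 0.43041809 0.078     ] depth med [0.51396293 0.43357986 0.08095657] 425
pad [327.19649123 199.9754386 ] [318 191  19  19 285] [0.51129578 0.03811257 0.006     ]
[179 157 146 168 108 105 127 138 128  99  76  76  88 101 103 102 101 102
 101 102 101 101 102 102  99  86  75  77 112 150 138  99  76  76  89 100]
pad [348.83972125 196.88501742] [340 188  19  19 287] [ 0.52474743 -0.04140081  0.006     ]
[101  99  90  76  75  94 129 150 128  78  74  83  94 101 101 100 100 101
  99  99 101  99 101 101  93  78  73  96 135 147 122  79  73  80  93  99]
pad [365.05174825 186.2951049 ] [310 168  82  43 715] [ 0.56573052 -0.10077627  0.006     ]
[101 100  95  82  73  78 113 148 127  80  73  77  90 100 100  98  99  99
  97  99  99  97  98  97  93  80  72  77  77  58  52  41  37  37  45  88]
```

```bash
cat >> h.py <<'E'
def to(x,y,z,yaw=None):
    """print shift tool xyz, turn deg for target world pose; yaw deg of tool y axis"""
    s=manip.get_state(); q=s['ee_rot']; R=Ro.from_quat([q[1],q[2],q[3],q[0]]).as_matrix()
    d=R.T@(np.array([x,y,z])-s['position']); cy=np.degrees(np.arctan2(R[1,1],R[0,1]))
    t=0 if yaw is None else -(yaw-cy); t=(t+180)%360-180
    print('to',(x,y,z),'shift',np.round(d,4),'yaw now %.2f turn %.2f'%(cy,t))
E
python3 - <<'E'
from h import *
p=manip.camera_params('wrist');print(np.round(p['mount'],3),p['intrinsics'])
to(.45,.15,.33,9.6)
E
```

```text
[[ 0.    -0.328  0.945 -0.143]
 [ 1.    -0.001 -0.     0.001]
 [ 0.001  0.945  0.328 -0.084]
 [ 0.     0.     0.     1.   ]] [[326.17952788   0.         318.72281611]
 [  0.         326.17952788 200.06691133]
 [  0.           0.           1.        ]]
to (0.45, 0.15, 0.33) shift [-0.0985 -0.5449 -0.4734] yaw now -67.95 turn -77.55
```

Call:
play_rows:
  plan:
    - [[0,-0.098,-0.12,-0.1,-8],[0,-0.098,-0.17,-0.14,-16],[0,-0.098,-0.2,-0.17,-24],[0,-0.098,-0.25,-0.21,-32],[0,-0.098,-0.3,-0.25,-40],[0,-0.098,-0.34,-0.29,-48],[0,-0.098,-0.39,-0.33,-56],[0,-0.098,-0.44,-0.37,-64],[0,-0.098,-0.48,-0.41,-70],[0,-0.098,-0.52,-0.45,-77.5],[0,-0.098,-0.545,-0.473,-77.5],[0,-0.098,-0.545,-0.473,-77.5]]

```text
clock: 1.35
position: [0.4026, 0.023, 0.3257]
ee_rot: [0.54, 0.457, 0.54, -0.456]
contact_force: [1.0, -0.8, -0.4]
width: 0.0857
```

```bash
python3 - <<'E'
from h import *
st(); to(.45,.15,.33,9.6)
E
```

```text
clock 1.35
qpos [-0.1167 -0.0341  1.6418  0.001   1.5336 -0.2835]
position [0.4026 0.023  0.3257]
ee_rot [ 0.5398  0.4569  0.54   -0.4563]
contact_force [ 1.0149 -0.8479 -0.4018]
width 0.08567658647526358
[[ 0.0004  0.9861  0.1661]
 [ 0.0009  0.1661 -0.9861]
 [-1.      0.0005 -0.0009]]
to (0.45, 0.15, 0.33) shift [-0.0041  0.0678 -0.1173] yaw now 9.56 turn -0.04
```

Call:
play_rows:
  plan:
    - [[0,-0.004,0.034,-0.06,0],[0,-0.004,0.068,-0.117,0],[0,-0.004,0.068,-0.117,0],[0,-0.004,0.068,-0.117,0],[0,-0.004,0.068,-0.117,0]]

```text
clock: 1.85
position: [0.45, 0.1501, 0.3293]
ee_rot: [0.54, 0.456, 0.541, -0.456]
contact_force: [-0.9, -0.4, -0.2]
width: 0.0852
```

```bash
python3 - <<'E'
from h import *
st();c=grab('wrist'); save(c[0],'w1.png'); np.savez('w1.npz',*c)
to(.45,.45,.33,9.6)
E
```

```text
clock 1.85
qpos [0.175  0.0798 1.5156 0.0002 1.5475 0.0061]
position [0.45   0.1501 0.3293]
ee_rot [ 0.5401  0.4557  0.5407 -0.4564]
contact_force [-0.9406 -0.358  -0.2027]
width 0.08515960836912781
[[-0.0013  0.9858  0.1681]
 [-0.0001  0.1681 -0.9858]
 [-1.     -0.0013 -0.0001]]
to (0.45, 0.45, 0.33) shift [-0.0006  0.0503 -0.2965] yaw now 9.58 turn -0.02
```

View pics/w1.png

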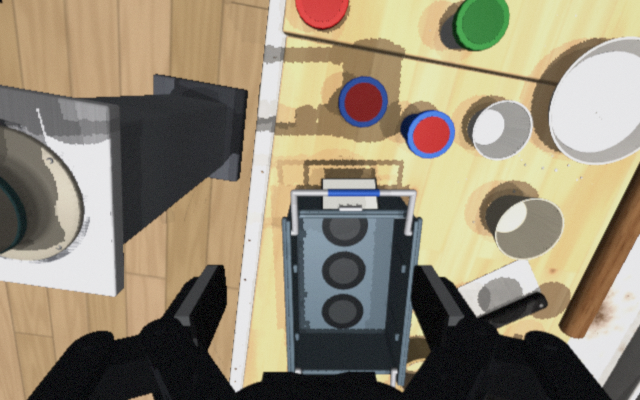

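```bash
python3 - <<'E'
from m1 import *
c=load('w1.npz');im=c[0].astype(int)
hsv=cv2.cvtColor(c[0],cv2.COLOR_RGB2HSV).astype(int)
for y in (228,270,311): print(y,hsv[y,315:375:2,1],hsv[y,315:375:2,2])
m=(hsv[...,2]<80)&(hsv[...,1]<60)
W=cloud(c)
for p in [(345,228),(344,270),(343,311)]:
    l=np.zeros_like(m); l[p[1]-22:p[1]+22,p[0]-28:p[0]+28]=1
    ce,s,_=blob(m&l,p); print(ce,s,ray(c,*ce,.006),W[p[1],p[0]])
# tops: bar sleeve blue
b=(hsv[...,0]>105)&(hsv[...,0]<125)&(hsv[...,1]>150)
ce,s,_=blob(b,(352,192));print('sleeve',ce,s,ray(c,*ce,.098),W[int(ce[1]),int(ce[0])])
for u,v in [(292,300),(410,300),(352,214),(320,214)]: print(u,v,W[v,u])
for u in range(280,430,4):print(u,W[280,u].round(3),end=' ')
E
```

```text
228 [44 46 45 46 29 22 17  8  9 14 12 12  9 12  9 12 18 15 18 17 12 15 10 30
 26 30 39 52 52 48] [161 162 160 154  62  57  59  65  87  89  88  88  83  87  85  87  86  85
  83  88  84  86  80  60  58  59  99 166 167 164]
270 [50 49 53 50 37 21 26 14  7 16 12 10 19 22 10 10 16 16 19 19 16 13 25 31
 11 38 54 55 54 57] [164 162 163 128  55  48  49  73  78  82  82  78  81  82  80  78  82  81
  80  82  81  76  51  49  47  94 157 158 157 135]
311 [57 53 53 52 30 23 23 18 21 27 25 17 21 26 24 29 25 21 20 14 11 30 30 45
 53 55 56 52 55 55] [152 149 150 107  42  45  44  70  74  75  72  74  73  78  75  70  72  74
  75  71  72  43  43  40 110 148 151 146 130 130]
[344.53830228 233.14492754] [323 219  45  27 483] [0.51122729 0.02527392 0.006     ] [0.5100403  0.03455691 0.00725403]
[343.4288725  270.94731296] [322 252  43  37 949] [ 0.52252136 -0.04156368  0.006     ] [ 0.5229688  -0.03925571  0.00670821]
[342.0944 313.336 ] [ 315  294   56   39 1250] [ 0.53625765 -0.12378691  0.006     ] [ 0.53689998 -0.11890295  0.00585787]
sleeve [353.80921053 192.5       ] [329 189  50   8 304] [0.4970622  0.
[... 538 characters left out ...]
.494 -0.064  0.005] 328 [ 0.5   -0.061  0.008] 332 [ 0.507 -0.062  0.006] 336 [ 0.514 -0.061  0.006] 340 [ 0.52  -0.059  0.007] 344 [ 0.527 -0.059  0.005] 348 [ 0.533 -0.057  0.006] 352 [ 0.54  -0.056  0.006] 356 [ 0.546 -0.055  0.006] 360 [ 0.553 -0.054  0.006] 364 [ 0.56  -0.053  0.005] 368 [ 0.566 -0.051  0.007] 372 [ 0.572 -0.051  0.005] 376 [ 0.579 -0.049  0.006] 380 [ 0.586 -0.049  0.004] 384 [ 0.592 -0.047  0.006] 388 [ 0.599 -0.047  0.004] 392 [ 0.596 -0.03   0.03 ] 396 [ 0.594 -0.016  0.052] 400 [ 0.591 -0.002  0.075] 404 [0.59  0.009 0.092] 408 [0.589 0.018 0.107] 412 [0.492 0.157 0.344] 416 [0.492 0.16  0.347] 420 [0.491 0.163 0.353] 424 [0.491 0.166 0.357] 428 [0.492 0.166 0.358]
```

Call:
play_rows:
  plan:
    - [[0,0,0.008,-0.05,0],[0,0,0.016,-0.1,0],[0,0,0.025,-0.15,0],[0,0,0.034,-0.2,0],[0,0,0.042,-0.25,0],[0,0,0.05,-0.296,0],[0,0,0.05,-0.296,0],[0,0,0.05,-0.296,0],[0,0,0.05,-0.296,0],[0,0,0.05,-0.296,0]]

```text
clock: 2.9
position: [0.4503, 0.4474, 0.3301]
ee_rot: [0.539, 0.457, 0.539, -0.457]
contact_force: [0.5, -0.4, 1.0]
width: 0.0852
```

```bash
python3 - <<'E'
from m1 import *
st();c=grab('wrist'); save(c[0],'w2.png'); np.savez('w2.npz',*c)
E
```

```text
clock 2.9
qpos [0.6726 0.3355 1.1794 0.     1.6272 0.5079]
position [0.4503 0.4474 0.3301]
ee_rot [ 0.5394  0.457   0.5395 -0.4573]
contact_force [ 0.5143 -0.3551  1.013 ]
width 0.0852065009688265
[[-0.0004  0.9865  0.164 ]
 [-0.0003  0.164  -0.9865]
 [-1.     -0.0004  0.0002]]
```

View pics/w2.png

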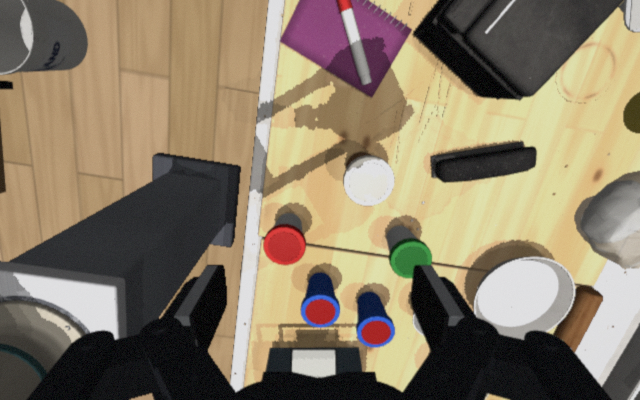

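```bash
python3 - <<'E'
from m1 import *
c=load('w1.npz');hsv=cv2.cvtColor(c[0],cv2.COLOR_RGB2HSV).astype(int)
m=(hsv[...,2]<112)
P=[]
for p,h in [((345,228),21),((344,270),20),((343,311),20)]:
    l=np.zeros_like(m); l[p[1]-h:p[1]+h,p[0]-30:p[0]+30]=1
    mm=(m&l).astype(np.uint8); ce,s,l=blob(mm,p)
    ct=max(cv2.findContours(l.astype(np.uint8),0,1)[0],key=cv2.contourArea); e=cv2.fitEllipse(cv2.convexHull(ct))
    print(ce,s,e,ray(c,*e[0],.006)); 
c=load('w2.npz');hsv=cv2.cvtColor(c[0],cv2.COLOR_RGB2HSV).astype(int);H,s_,V=hsv[...,0],hsv[...,1],hsv[...,2]
W=cloud(c)
M=dict(red=((H<8)|(H>172))&(s_>130)&(V>100),green=(H>45)&(H<80)&(s_>80),soup=(s_<40)&(V>170))
for k,p in dict(red=(285,245),green=(410,258),soup=(368,181)).items():
    ce,s,l=blob(M[k],p); zt=.082 if k=='soup' else .076
    t=l&(abs(W[...,2]-zt)<.004)
    ct=max(cv2.findContours(l.astype(np.uint8),0,1)[0],key=cv2.contourArea); e=cv2.fitEllipse(ct)
    print(k,ce,s,'ell',e,ray(c,*e[0],zt-.003),'depth top mean',W[t].mean(0),t.sum(),np.ptp(W[t],0))
E
```

```text
[344.40946315 230.04276615] [ 322  218   46   29 1099] ((344.57647705078125, 225.46531677246094), (40.83795928955078, 45.800296783447266), 80.5106430053711) [0.50876002 0.03812947 0.006     ]
[343.27643505 270.11555891] [ 322  251   44   39 1324] ((343.27783203125, 270.05877685546875), (38.074371337890625, 43.80502700805664), 85.23197174072266) [ 0.52195958 -0.03997503  0.006     ]
[342.24826523 312.85119507] [ 313  294   60   37 1297] ((342.5773620605469, 336.7233581542969), (59.887149810791016, 87.02388000488281), 179.29635620117188) [ 0.54657989 -0.17249134  0.006     ]
red [284.06274821 245.18506751] [ 264  227   42   38 1259] ell ((284.0815124511719, 245.18702697753906), (37.000492095947266, 41.43600845336914), 97.78675842285156) [0.42284447 0.32038782 0.073     ] depth top mean [0.42289553 0.32215055 0.07674429] 1250 [0.05586504 0.05554846 0.00757844]
green [409.11464435 256.87447699] [ 389  238   43   40 1195] ell ((409.1708984375, 256.9289855957031), (35.874576568603516, 42.022701263427734), 63.71589279174805) [0.59555586 0.33085426 0.073     ] depth top mean [0.59443169 0.33176282 0.07652365] 1068 [0.05710815 0.05512275 0.00730801]
soup [369.01957672 181.53915344] [ 344  158   51   48 1890] ell ((368.92706298828125, 181.43356323242188), (46.060874938964844, 50.77094268798828), 62.46867752075195) [0.51649378 0.42910415 0.079     ] depth top mean [0.51572841 0.42962473 0.08272943] 1867 [0.06274784 0.06203059 0.00616397]
```

```bash
python3 - <<'E'
from h import *
to(.423,.321,.046,9.6)
E
```

```text
to (0.423, 0.321, 0.046) shift [ 0.2842 -0.0476  0.1205] yaw now 9.45 turn -0.15
```

Call:
play_rows:
  plan:
    - [[0,0.02,-0.02,0.045,0],[0,0.06,-0.035,0.085,0],[0,0.11,-0.0476,0.1205,0],[0,0.155,-0.0476,0.1205,0],[0,0.19,-0.0476,0.1205,0],[0,0.22,-0.0476,0.1205,0],[0,0.245,-0.0476,0.1205,0],[0,0.265,-0.0476,0.1205,0],[0,0.28,-0.0476,0.1205,0],[0,0.284,-0.0476,0.1205,0],[0,0.284,-0.0476,0.1205,0]]

```text
clock: 4.05
position: [0.423, 0.3202, 0.0463]
ee_rot: [0.539, 0.457, 0.539, -0.458]
contact_force: [0.2, 0.1, -0.3]
width: 0.0857
```

```bash
python3 - <<'E'
from h import *
st();c=grab('wrist'); save(c[0],'w3.png')
E
```

```text
clock 4.05
qpos [0.5167 0.3826 1.8628 0.0001 0.8969 0.3528]
position [0.423  0.3202 0.0463]
ee_rot [ 0.5391  0.4572  0.5394 -0.4576]
contact_force [ 0.2447  0.1069 -0.3138]
width 0.08567389129514479
[[-0.0007  0.9866  0.1631]
 [-0.0002  0.1631 -0.9866]
 [-1.     -0.0007  0.0001]]
```

View pics/w3.png

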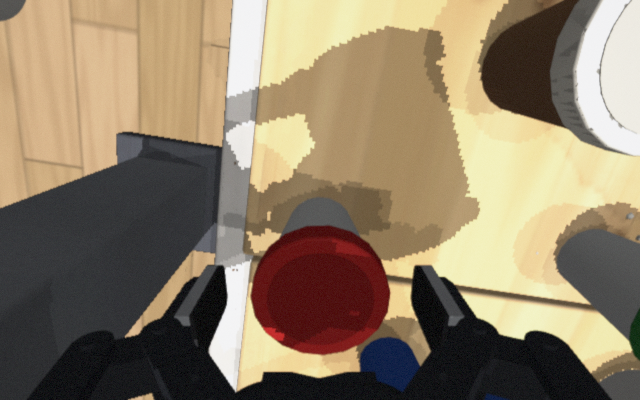

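The red lid (320,290) is centred between the fingers (226..414). Closing.

Call:
play_rows:
  plan:
    - [[1,0,0,0,0],[1,0,0,0,0],[1,0,0,0,0],[1,0,0,0,0],[1,0,0,0,0],[1,0,0,0,0],[1,0,0,0,0],[1,0,0,0,0],[1,-0.01,0,0,0],[1,-0.03,0,0,0],[1,-0.03,0,0,0]]
  grip_force: 40

```text
clock: 5.2
position: [0.4253, 0.3218, 0.0795]
ee_rot: [0.54, 0.46, 0.539, -0.455]
contact_force: [0.7, -0.3, -1.6]
width: 0.0565
```

```bash
python3 - <<'E'
from h import *
st();c=grab('wrist'); save(c[0],'w4.png');c=grab('scene'); save(c[0][100:350,150:450],'s4.png');to(.5096,.0384,.16,9.6)
E
```

```text
clock 5.2
qpos [0.5171 0.3424 1.8232 0.0002 0.9695 0.3528]
position [0.4253 0.3218 0.0795]
ee_rot [ 0.5401  0.4595  0.5386 -0.4551]
contact_force [ 0.6632 -0.2764 -1.6127]
width 0.056502792891739775
[[ 0.0056  0.9865  0.1635]
 [ 0.0034  0.1635 -0.9865]
 [-1.      0.0061 -0.0024]]
to (0.5096, 0.0384, 0.16) shift [-0.0828  0.0387  0.2926] yaw now 9.41 turn -0.19
```

View pics/w4.png

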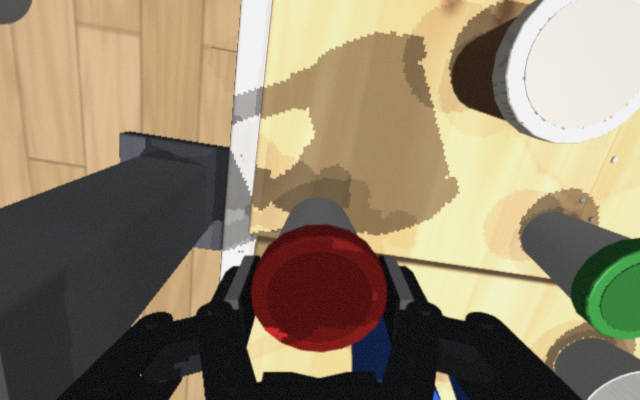

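View pics/s4.png

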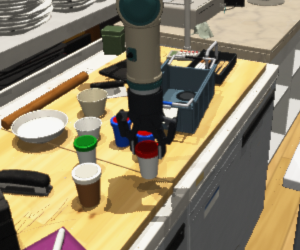

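Call:
play_rows:
  plan:
    - [[1,-0.045,0,0,0],[1,-0.09,0,0.01,0],[1,-0.11,0.005,0.05,0],[1,-0.11,0.01,0.09,0],[1,-0.11,0.015,0.13,0],[1,-0.11,0.021,0.17,0],[1,-0.11,0.027,0.21,0],[1,-0.11,0.033,0.25,0],[1,-0.11,0.0387,0.28,0],[1,-0.11,0.0387,0.2926,-0.2],[1,-0.11,0.0387,0.2926,-0.2],[1,-0.11,0.0387,0.2926,-0.2]]

```text
clock: 6.5
position: [0.5086, 0.0393, 0.1865]
ee_rot: [0.539, 0.457, 0.541, -0.456]
contact_force: [0.9, 0.1, -1.6]
width: 0.0563
```

```bash
python3 - <<'E'
from m1 import *
st();c=grab('wrist'); save(c[0],'w5.png');np.savez('w5.npz',*c)
t=grab('top'); save(cv2.resize(t[0][140:260,230:480],None,fx=3,fy=3),'t5.png')
to(.5096,.0384,.055,9.6)
E
```

```text
clock 6.5
qpos [-0.0612  0.2093  1.7131  0.0027  1.2195 -0.2294]
position [0.5086 0.0393 0.1865]
ee_rot [ 0.5394  0.4571  0.5406 -0.4558]
contact_force [ 0.9403  0.0984 -1.5668]
width 0.05631218825027149
[[-0.0002  0.986   0.1665]
 [ 0.0025  0.1665 -0.986 ]
 [-1.      0.0003 -0.0025]]
to (0.5096, 0.0384, 0.055) shift [0.1319 0.0004 0.0018] yaw now 9.69 turn 0.09
```

View pics/w5.png

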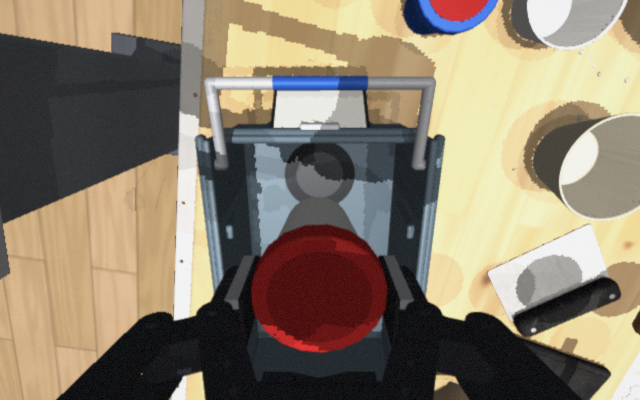

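View pics/t5.png

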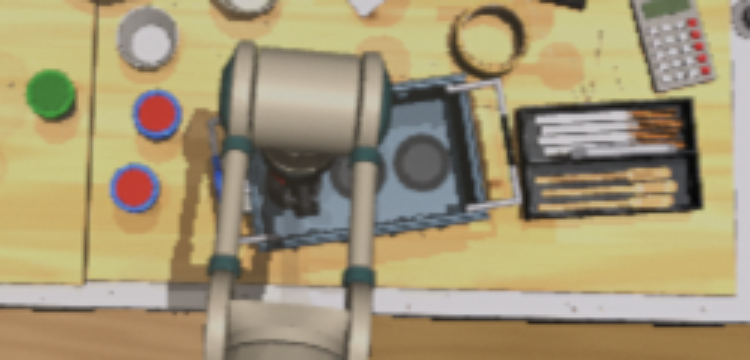

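```bash
python3 - <<'E'
from m1 import *
c=load('w5.npz');hsv=cv2.cvtColor(c[0],cv2.COLOR_RGB2HSV).astype(int)
W=cloud(c)
V=hsv[...,2];print(V[165,270:370:3]);print(V[175,270:370:3]);print(V[138:215:2,319])
for (u,v) in [(286,173),(353,173),(319,141)]: print(ray(c,u,v,.007))
b=(hsv[...,0]>105)&(hsv[...,0]<125)&(hsv[...,1]>150)
ce,s,_=blob(b,(320,83));print('sleeve',ce,s,ray(c,*ce,.1))
for u in range(195,450,5): print(u,W[150,u].round(3),V[150,u])
E
```

```text
[160 162 161 160 162 144  80  83  83  84 116  90  50 120  90  50  44  51
  52  52  50  55  54  50  34  33  36  38  86  97 107 109 108  79]
[175 171 164 162 158  93  80  78  84 119 121 121 121 118 123 123 117  58
  57  49  49  51  54  48  50  29  34  38  53  93  94  93  71  65]
[102 100  72  41  38  38  40  52  62  62  58  57  59  52  50  51  48  49
  86 119 119 116 119 119 116 117 114 115 110 104  87  89  88  90  88  89
  87  90  89]
[0.47531269 0.03450986 0.007     ]
[0.54248804 0.04582719 0.007     ]
[0.50301874 0.07202166 0.007     ]
sleeve [318.93850042  82.7809604 ] [ 273   76   95   15 1187] [0.494232   0.12389754 0.1       ]
195 [ 0.37   0.034 -0.031] 219
200 [0.421 0.067 0.107] 122
205 [0.425 0.068 0.108] 154
210 [0.428 0.068 0.106] 67
215 [0.431 0.069 0.105] 132
220 [0.434 0.069 0.104] 204
225 [0.436 0.069 0.101] 109
230 [0.429 0.06  0.056] 39
235 [0.43  0.057 0.043] 36
240 [0.43  0.053 0.022] 36
245 [0.432 0.051 0.006] 61
250 [0.437 0.052 0.006] 67
255 [0.442 0.053 0.007] 148
260 [0.446 0.053 0.005] 179
265 [0.451 0.054 0.006] 178
270 [0.456 0.055 0.005] 178
275 [0.461 0.05
[... 236 characters left out ...]
505 0.063 0.007] 40
325 [0.51  0.064 0.005] 41
330 [0.515 0.065 0.004] 39
335 [0.52  0.066 0.006] 40
340 [0.525 0.067 0.006] 40
345 [0.53  0.067 0.006] 88
350 [0.535 0.068 0.006] 109
355 [0.54  0.069 0.006] 107
360 [0.545 0.07  0.005] 110
365 [0.55  0.071 0.005] 110
370 [0.555 0.071 0.005] 79
375 [0.559 0.072 0.007] 77
380 [0.564 0.073 0.006] 79
385 [0.57  0.074 0.005] 80
390 [0.574 0.075 0.005] 68
395 [0.578 0.076 0.009] 46
400 [0.578 0.08  0.028] 43
405 [0.577 0.083 0.046] 37
410 [0.577 0.085 0.061] 36
415 [0.568 0.091 0.102] 99
420 [0.57  0.092 0.105] 142
425 [0.576 0.092 0.099] 73
430 [0.577 0.094 0.107] 69
435 [0.58  0.094 0.108] 99
440 [0.583 0.095 0.108] 91
445 [0.631 0.083 0.   ] 241
```

```bash
python3 - <<'E'
from m1 import *
to(.509,.0375,.0535,9.6)
E
```

```text
to (0.509, 0.0375, 0.0535) shift [ 0.1334 -0.0003  0.0025] yaw now 9.69 turn 0.09
```

Call:
play_rows:
  plan:
    - [[1,0.02,-0.0003,0.0025,0],[1,0.05,-0.0003,0.0025,0],[1,0.08,-0.0003,0.0025,0],[1,0.1,-0.0003,0.0025,0],[1,0.115,-0.0003,0.0025,0],[1,0.125,-0.0003,0.0025,0],[1,0.13,-0.0003,0.0025,0],[1,0.1334,-0.0003,0.0025,0],[1,0.1334,-0.0003,0.0025,0],[1,0.1334,-0.0003,0.0025,0]]

```text
clock: 7.6
position: [0.5096, 0.0376, 0.0541]
ee_rot: [0.541, 0.457, 0.54, -0.455]
contact_force: [-1.2, -0.8, -1.5]
width: 0.0563
```

Call:
play_rows:
  plan:
    - [[1,0.001,0,0,0],[1,0.001,0,0,0]]

```text
clock: 7.8
position: [0.51, 0.0375, 0.0535]
ee_rot: [0.541, 0.457, 0.54, -0.455]
contact_force: [0.3, -0.1, -1.0]
width: 0.0562
```

Call:
play_rows:
  plan:
    - [[1,0.001,0,0,0],[1,0.001,0,0,0]]

```text
clock: 8.0
position: [0.51, 0.0375, 0.0534]
ee_rot: [0.541, 0.457, 0.54, -0.455]
contact_force: [-2.6, -0.1, 5.2]
width: 0.0564
```

Call:
play_rows:
  plan:
    - [[0,0,0,0,0],[0,0,0,0,0],[0,0,0,0,0],[0,0,0,0,0],[0,-0.02,0,0,0],[0,-0.05,0,0,0],[0,-0.1,0,0,0],[0,-0.15,0,0,0],[0,-0.15,0,0,0]]

```text
clock: 8.9
position: [0.5141, 0.0369, 0.2105]
ee_rot: [0.545, 0.461, 0.536, -0.451]
contact_force: [1.4, 0.5, 0.4]
width: 0.0853
```

```bash
python3 - <<'E'
from m1 import *
st();c=grab('wrist'); save(c[0],'w6.png');np.savez('w6.npz',*c)
to(.5165,.429,.25,9.6)
E
```

```text
clock 8.9
qpos [-0.0648  0.1894  1.6768  0.0023  1.2568 -0.2345]
position [0.5141 0.0369 0.2105]
ee_rot [ 0.5453  0.4605  0.5355 -0.4515]
contact_force [1.4494 0.5489 0.3796]
width 0.08533389500459099
[[ 0.0188  0.9856  0.1682]
 [ 0.0009  0.1682 -0.9858]
 [-0.9998  0.0186  0.0022]]
to (0.5165, 0.429, 0.25) shift [-0.0424  0.071  -0.3856] yaw now 9.68 turn 0.08
```

View pics/w6.png

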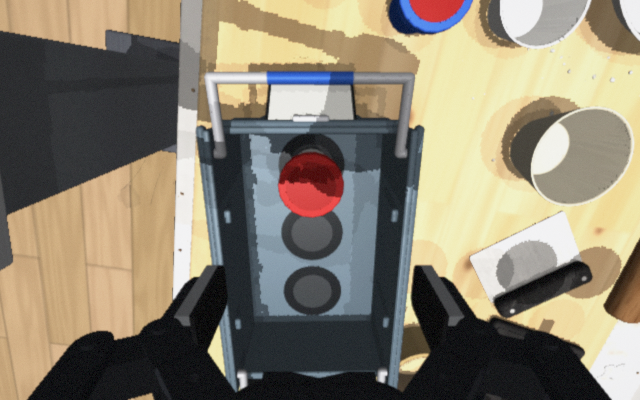

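Call:
play_rows:
  plan:
    - [[0,0,0,0,0],[0,0,0,0,0]]

```text
clock: 9.15
position: [0.5112, 0.0371, 0.2058]
ee_rot: [0.543, 0.459, 0.538, -0.453]
contact_force: [0.8, -0.5, -0.7]
width: 0.0857
```

```bash
python3 - <<'E'
from m1 import *
st()
to(.5163,.4293,.25,9.6)
E
```

```text
clock 9.15
qpos [-0.0649  0.1928  1.6841  0.0022  1.2545 -0.2346]
position [0.5112 0.0371 0.2058]
ee_rot [ 0.5429  0.4587  0.538  -0.4533]
contact_force [ 0.7541 -0.4549 -0.7393]
width 0.08574078001294522
[[ 0.0103  0.9857  0.1682]
 [ 0.0014  0.1682 -0.9858]
 [-0.9999  0.0104  0.0003]]
to (0.5163, 0.4293, 0.25) shift [-0.0435  0.0715 -0.3857] yaw now 9.68 turn 0.08
```

Call:
play_rows:
  plan:
    - [[0,-0.0435,0.01,-0.045,0],[0,-0.0435,0.018,-0.09,0],[0,-0.0435,0.026,-0.135,0],[0,-0.0435,0.034,-0.18,0],[0,-0.0435,0.042,-0.225,0],[0,-0.0435,0.05,-0.27,0],[0,-0.0435,0.058,-0.315,0],[0,-0.0435,0.066,-0.355,0],[0,-0.0435,0.0715,-0.3857,0],[0,-0.0435,0.0715,-0.3857,0],[0,-0.0435,0.0715,-0.3857,0],[0,-0.0435,0.0715,-0.3857,0]]

```text
clock: 10.35
position: [0.5161, 0.4281, 0.2487]
ee_rot: [0.543, 0.458, 0.538, -0.454]
contact_force: [0.2, -0.3, -0.1]
width: 0.0855
```

```bash
python3 - <<'E'
from m1 import *
st()
to(.5163,.4293,.052,9.6)
E
```

```text
clock 10.35
qpos [ 0.5916  0.4108  1.2571 -0.0052  1.4671  0.4237]
position [0.5161 0.4281 0.2487]
ee_rot [ 0.5427  0.4579  0.5379 -0.4545]
contact_force [ 0.1923 -0.3311 -0.1228]
width 0.08548846196911927
[[ 0.0083  0.9858  0.1676]
 [-0.0007  0.1676 -0.9859]
 [-1.      0.0081  0.0021]]
to (0.5163, 0.4293, 0.052) shift [ 0.1967 -0.0012 -0.0016] yaw now 9.65 turn 0.05
```

Call:
play_rows:
  plan:
    - [[0,0.03,-0.0012,-0.0016,0],[0,0.07,-0.0012,-0.0016,0],[0,0.11,-0.0012,-0.0016,0],[0,0.145,-0.0012,-0.0016,0],[0,0.17,-0.0012,-0.0016,0],[0,0.185,-0.0012,-0.0016,0],[0,0.193,-0.0012,-0.0016,0],[0,0.1967,-0.0012,-0.0016,0],[0,0.1967,-0.0012,-0.0016,0],[0,0.1967,-0.0012,-0.0016,0]]

```text
clock: 11.35
position: [0.517, 0.4295, 0.0532]
ee_rot: [0.543, 0.459, 0.538, -0.454]
contact_force: [-1.3, -0.3, -0.3]
width: 0.0856
```

Call:
play_rows:
  plan:
    - [[1,0,0,0,0],[1,0,0,0,0],[1,0,0,0,0],[1,0,0,0,0],[1,0,0,0,0],[1,0,0,0,0],[1,0,0,0,0]]
  grip_force: 40

```text
clock: 12.05
position: [0.5175, 0.43, 0.0549]
ee_rot: [0.543, 0.459, 0.537, -0.453]
contact_force: [0.5, -0.8, 6.6]
width: 0.0623
```

```bash
python3 - <<'E'
from m1 import *
st();c=grab('wrist'); save(c[0],'w7.png')
to(.5163,.4293,.25,9.6)
E
```

```text
clock 12.05
qpos [ 0.5928  0.5439  1.5309 -0.006   1.0558  0.4275]
position [0.5175 0.43   0.0549]
ee_rot [ 0.5431  0.4594  0.5374 -0.453 ]
contact_force [ 0.458  -0.8269  6.5872]
width 0.06229783692202937
[[ 0.012   0.9858  0.1675]
 [ 0.0018  0.1675 -0.9859]
 [-0.9999  0.0122  0.0002]]
to (0.5163, 0.4293, 0.25) shift [-0.1951  0.0011  0.0006] yaw now 9.64 turn 0.04
```

View pics/w7.png

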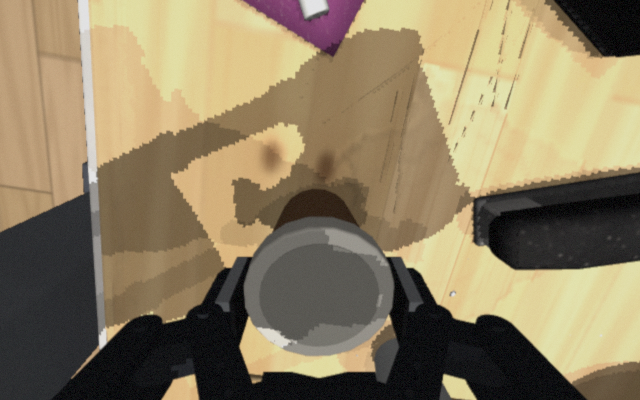

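Call:
play_rows:
  plan:
    - [[1,-0.02,0,0,0],[1,-0.05,0,0,0],[1,-0.1,0,0,0],[1,-0.14,0,0,0],[1,-0.16,0,0,0],[1,-0.16,0,0,0],[1,-0.16,0,0,0],[1,-0.16,0,0,0]]

```text
clock: 12.9
position: [0.5144, 0.429, 0.2122]
ee_rot: [0.543, 0.458, 0.538, -0.455]
contact_force: [0.3, 1.0, -1.9]
width: 0.0624
```

```bash
python3 - <<'E'
from m1 import *
st()
to(.5223,-.0414,.21,9.6)
E
```

```text
clock 12.9
qpos [ 0.5942  0.426   1.3217 -0.0054  1.3878  0.4268]
position [0.5144 0.429  0.2122]
ee_rot [ 0.5427  0.4578  0.5379 -0.4546]
contact_force [ 0.26    0.9712 -1.95  ]
width 0.06239391836267374
[[ 0.0081  0.9858  0.1675]
 [-0.0009  0.1676 -0.9859]
 [-1.      0.0078  0.0022]]
to (0.5223, -0.0414, 0.21) shift [ 0.0027 -0.071   0.465 ] yaw now 9.65 turn 0.05
```

Call:
play_rows:
  plan:
    - [[1,0.0027,-0.006,0.04,0],[1,0.0027,-0.013,0.085,0],[1,0.0027,-0.02,0.13,0],[1,0.0027,-0.027,0.175,0],[1,0.0027,-0.034,0.22,0],[1,0.0027,-0.041,0.27,0],[1,0.0027,-0.048,0.315,0],[1,0.0027,-0.055,0.36,0],[1,0.0027,-0.062,0.405,0],[1,0.0027,-0.068,0.44,0],[1,0.0027,-0.071,0.465,0],[1,0.0027,-0.071,0.465,0]]

```text
clock: 14.1
position: [0.5216, -0.0446, 0.208]
ee_rot: [0.541, 0.458, 0.538, -0.457]
contact_force: [0.1, 0.5, -3.0]
width: 0.062
```

Call:
play_rows:
  plan:
    - [[1,0,0,0,0],[1,0,0,0,0],[1,0,0,0,0]]

```text
clock: 14.4
position: [0.5212, -0.0435, 0.2073]
ee_rot: [0.541, 0.457, 0.538, -0.457]
contact_force: [0.2, 0.5, -2.1]
width: 0.0622
```

```bash
python3 - <<'E'
from m1 import *
st();c=grab('wrist'); save(c[0],'w8.png');np.savez('w8.npz',*c)
to(.5223,-.0414,.064,9.6)
E
```

```text
clock 14.4
qpos [-0.216   0.2112  1.6559 -0.0005  1.271  -0.3814]
position [ 0.5212 -0.0435  0.2073]
ee_rot [ 0.5408  0.4574  0.5384 -0.4565]
contact_force [ 0.2312  0.4732 -2.1132]
width 0.06220051768373599
[[ 0.0033  0.9863  0.1648]
 [-0.0013  0.1648 -0.9863]
 [-1.      0.0031  0.0018]]
to (0.5223, -0.0414, 0.064) shift [ 0.1436  0.0008 -0.0022] yaw now 9.49 turn -0.11
```

View pics/w8.png

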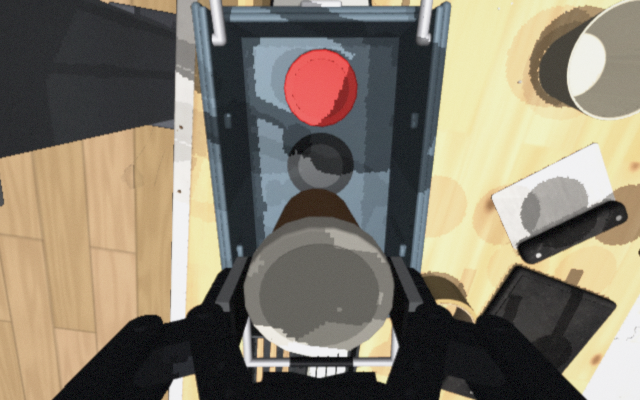

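```bash
cat >> m1.py <<'E'
def st_(P): # to crate s,t
    return np.array([P[0]*.986+P[1]*.167,-P[0]*.167+P[1]*.986])
E
python3 - <<'E'
from m1 import *
c=load('w8.npz');hsv=cv2.cvtColor(c[0],cv2.COLOR_RGB2HSV).astype(int);H,s_,V=hsv[...,0],hsv[...,1],hsv[...,2]
ce,s,l=blob(((H<8)|(H>172))&(s_>100)&(V>100),(321,88))
e=cv2.fitEllipse(max(cv2.findContours(l.astype(np.uint8),0,1)[0],key=cv2.contourArea))
print(e,ray(c,*e[0],.080),st_(ray(c,*e[0],.080)))
print(V[163,280:362:2]);print(V[125:200:2,320])
for p in [(287,163),(354,163),(320,196)]: print(st_(ray(c,*p,.007)))
W=cloud(c)
for v in (60,150,200):
    r=W[v]; f=[u for u in range(200,440) if r[u,2]<.012 and r[u,2]>0]; w=[u for u in range(195,450) if .1<r[u,2]<.115]
    sel=[u for u in f if 225<u<415]
    print(v,st_(r[sel[0]]),st_(r[sel[-1]]),st_(r[w[0]]),st_(r[w[-1]]))
E
```

```text
((320.3006286621094, 87.42749786376953), (72.1872329711914, 77.0424575805664), 0.8249841332435608) [0.50891232 0.03802664 0.08      ] [ 0.508138   -0.04749409]
[157 157 156 148  93  81  85  78  84 108 127 125 124 121 122 120  96  51
  51  46  49  47  52  51  52  51  55  48  53  50  49  48  38  31  31  32
  39  82  87  92  96]
[144  88 101 106  48  39  42  36  38  48  60  56  58  58  57  49  54  53
  52  49  48  54  53 115 117 117 118 114 114 116 115 101  64  59  60  58
  61  57]
[ 0.47285309 -0.12409796]
[ 0.54462861 -0.12433726]
[ 0.50813835 -0.16148924]
60 [ 0.43285275 -0.02269159] [ 0.58316387 -0.02302826] [ 0.42327459 -0.02936604] [ 0.59289996 -0.02986815]
150 [ 0.43311598 -0.10913768] [ 0.58318435 -0.11035661] [ 0.42366892 -0.09154442] [ 0.59307154 -0.09196993]
200 [ 0.43300253 -0.16500774] [ 0.58336277 -0.16564418] [ 0.42301803 -0.13130919] [ 0.59277604 -0.13157084]
```

```bash
python3 - <<'E'
from m1 import *
c=load('w8.npz')
for v in (131,132,133,134): print(st_(ray(c,320,v,.007)))
s,t=.508,-.128; x,y=s*.986-t*.167,s*.167+t*.986; n=.986**2+.167**2; print(x/n,y/n)
to(x/n,y/n,.064,9.6)
E
```

```text
[ 0.50825145 -0.09040859]
[ 0.50824982 -0.09143246]
[ 0.50824819 -0.09245837]
[ 0.50824655 -0.09348632]
0.5222196113330367 -0.041368483678887305
to (0.5222196113330367, -0.041368483678887305, 0.064) shift [ 0.1436  0.0007 -0.0023] yaw now 9.49 turn -0.11
```

Call:
play_rows:
  plan:
    - [[1,0.03,0.0007,-0.0023,0],[1,0.06,0.0007,-0.0023,0],[1,0.09,0.0007,-0.0023,0],[1,0.11,0.0007,-0.0023,0],[1,0.125,0.0007,-0.0023,0],[1,0.135,0.0007,-0.0023,0],[1,0.142,0.0007,-0.0023,0],[1,0.144,0.0007,-0.0023,0],[1,0.144,0.0007,-0.0023,0],[1,0.144,0.0007,-0.0023,0]]

```text
clock: 15.45
position: [0.5228, -0.0414, 0.0643]
ee_rot: [0.542, 0.458, 0.538, -0.456]
contact_force: [-0.1, -0.5, -2.4]
width: 0.0621
```

Call:
play_rows:
  plan:
    - [[1,0.001,0,0,0],[1,0.001,0,0,0]]

```text
clock: 15.65
position: [0.5232, -0.0415, 0.0638]
ee_rot: [0.542, 0.458, 0.537, -0.456]
contact_force: [-0.9, 0.3, -1.9]
width: 0.0623
```

Call:
play_rows:
  plan:
    - [[1,0.001,0,0,0],[1,0.001,0,0,0]]

```text
clock: 15.85
position: [0.5232, -0.0416, 0.0629]
ee_rot: [0.542, 0.458, 0.537, -0.456]
contact_force: [-0.0, 0.9, -1.7]
width: 0.0619
```

Call:
play_rows:
  plan:
    - [[1,0.001,0.0,0,0],[1,0.001,0,0,0]]

```text
clock: 16.05
position: [0.5231, -0.0416, 0.0617]
ee_rot: [0.542, 0.458, 0.537, -0.456]
contact_force: [-0.4, 0.4, -1.7]
width: 0.0623
```

Call:
play_rows:
  plan:
    - [[1,0.001,0,0,0],[1,0.001,0,0,0]]

```text
clock: 16.25
position: [0.523, -0.0416, 0.0606]
ee_rot: [0.542, 0.458, 0.538, -0.456]
contact_force: [-0.1, 0.3, -1.4]
width: 0.0622
```

Call:
play_rows:
  plan:
    - [[1,0.001,0.0,0,0],[1,0.001,0,0,0]]

```text
clock: 16.45
position: [0.5232, -0.0417, 0.06]
ee_rot: [0.542, 0.458, 0.537, -0.456]
contact_force: [-0.6, -0.4, 3.2]
width: 0.0621
```

Call:
play_rows:
  plan:
    - [[1,0.001,0,0,0],[1,0.001,0,0,0]]

```text
clock: 16.65
position: [0.5232, -0.0418, 0.06]
ee_rot: [0.542, 0.458, 0.537, -0.456]
contact_force: [-2.3, 0.1, 6.3]
width: 0.0622
```

Seated on pad. Release and rise.

Call:
play_rows:
  plan:
    - [[0,0,0,0,0],[0,0,0,0,0],[0,0,0,0,0],[0,0,0,0,0],[0,-0.02,0,0,0],[0,-0.06,0,0,0],[0,-0.11,0,0,0],[0,-0.16,0,0,0],[0,-0.18,0,0,0],[0,-0.18,0,0,0],[0,-0.18,0,0,0],[0,-0.18,0,0,0]]

```text
clock: 17.85
position: [0.5208, -0.0411, 0.2381]
ee_rot: [0.541, 0.457, 0.538, -0.457]
contact_force: [0.4, 0.6, -0.4]
width: 0.0852
```

```bash
python3 - <<'E'
from m1 import *
st();c=grab('wrist'); save(c[0],'w9.png');np.savez('w9.npz',*c)
to(.5955,.331,.25,9.6)
E
```

```text
clock 17.85
qpos [-0.2113  0.1907  1.6042 -0.0011  1.3431 -0.3769]
position [ 0.5208 -0.0411  0.2381]
ee_rot [ 0.541   0.4571  0.5384 -0.4566]
contact_force [ 0.4076  0.6071 -0.4129]
width 0.08517915236716732
[[ 0.0033  0.9863  0.1651]
 [-0.0018  0.1651 -0.9863]
 [-1.      0.003   0.0023]]
to (0.5955, 0.331, 0.25) shift [-0.0124  0.1351 -0.3547] yaw now 9.50 turn -0.10
```

View pics/w9.png

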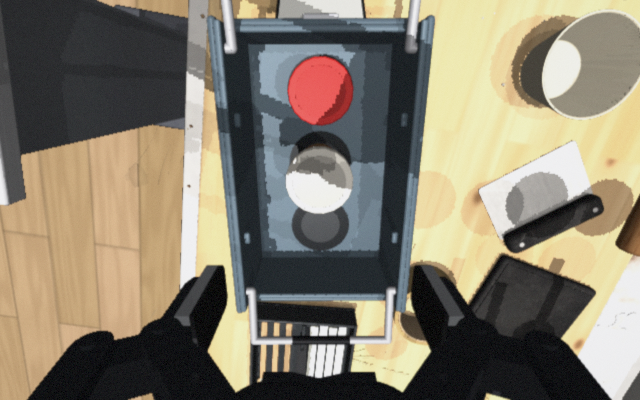

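Call:
play_rows:
  plan:
    - [[0,-0.012,0.016,-0.04,0],[0,-0.012,0.032,-0.085,0],[0,-0.012,0.05,-0.13,0],[0,-0.012,0.068,-0.175,0],[0,-0.012,0.085,-0.22,0],[0,-0.012,0.1,-0.265,0],[0,-0.012,0.118,-0.31,0],[0,-0.012,0.135,-0.345,0],[0,-0.012,0.135,-0.3547,0],[0,-0.012,0.135,-0.3547,0],[0,-0.012,0.135,-0.3547,0],[0,-0.012,0.135,-0.3547,0]]

```text
clock: 19.1
position: [0.5952, 0.3293, 0.2493]
ee_rot: [0.541, 0.457, 0.538, -0.458]
contact_force: [0.6, 0.5, 0.8]
width: 0.0852
```

```bash
python3 - <<'E'
from m1 import *
st()
c=grab('wrist'); save(c[0],'w10.png')
c=grab('scene'); save(c[0],'s10.png')
to(.5955,.331,.046,9.6)
E
```

```text
clock 19.1
qpos [ 0.405   0.429   1.226  -0.0035  1.4856  0.241 ]
position [0.5952 0.3293 0.2493]
ee_rot [ 0.5406  0.457   0.5381 -0.4575]
contact_force [0.6038 0.5176 0.7683]
width 0.08520284500517972
[[ 0.0023  0.9865  0.1636]
 [-0.0028  0.1636 -0.9865]
 [-1.      0.0018  0.0032]]
to (0.5955, 0.331, 0.046) shift [ 0.2039 -0.0003 -0.0021] yaw now 9.40 turn -0.20
```

View pics/w10.png

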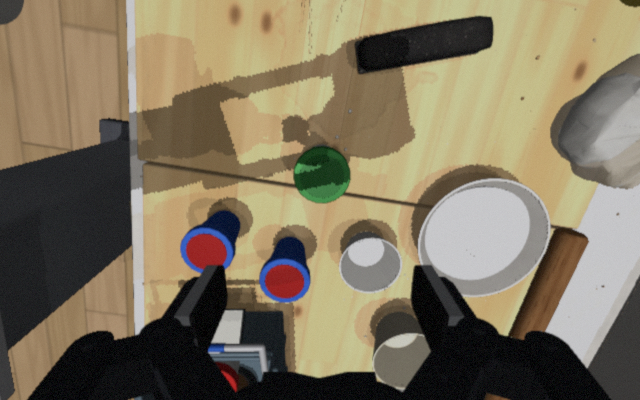

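View pics/s10.png

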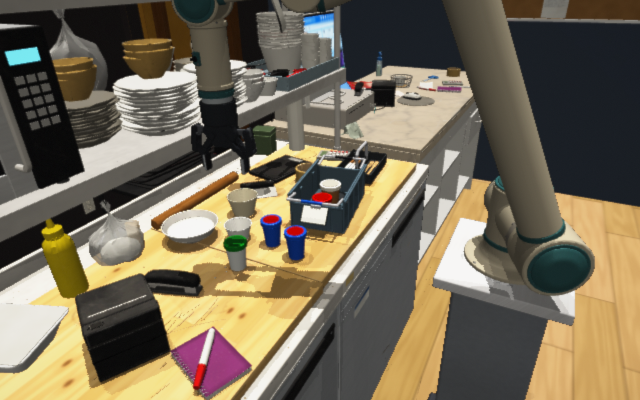

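Call:
play_rows:
  plan:
    - [[0,0.03,-0.0003,-0.002,0],[0,0.07,-0.0003,-0.002,0],[0,0.11,-0.0003,-0.002,0],[0,0.145,-0.0003,-0.002,0],[0,0.17,-0.0003,-0.002,0],[0,0.187,-0.0003,-0.002,0],[0,0.197,-0.0003,-0.002,0],[0,0.203,-0.0003,-0.002,0],[0,0.204,-0.0003,-0.002,0],[0,0.204,-0.0003,-0.002,0]]

```text
clock: 20.2
position: [0.5961, 0.331, 0.0468]
ee_rot: [0.541, 0.458, 0.538, -0.457]
contact_force: [0.5, 0.3, 0.3]
width: 0.0852
```

Call:
play_rows:
  plan:
    - [[1,0,0,0,0],[1,0,0,0,0],[1,0,0,0,0],[1,0,0,0,0],[1,0,0,0,0],[1,0,0,0,0],[1,0,0,0,0]]
  grip_force: 40

```text
clock: 20.9
position: [0.5969, 0.3314, 0.0484]
ee_rot: [0.541, 0.459, 0.537, -0.456]
contact_force: [-0.6, -0.4, 5.2]
width: 0.0565
```

```bash
python3 - <<'E'
from m1 import *
st();c=grab('wrist'); save(c[0],'w11.png')
E
```

```text
clock 20.9
qpos [ 0.4067  0.5649  1.5085 -0.0036  1.0619  0.2446]
position [0.5969 0.3314 0.0484]
ee_rot [ 0.5412  0.4589  0.5373 -0.4559]
contact_force [-0.5817 -0.3671  5.2227]
width 0.056520658290609774
[[ 0.007   0.9866  0.1632]
 [-0.0004  0.1632 -0.9866]
 [-1.      0.0068  0.0015]]
```

View pics/w11.png

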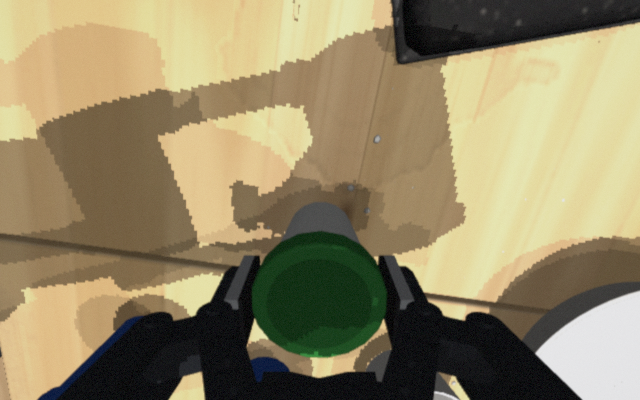

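Call:
play_rows:
  plan:
    - [[1,-0.02,0,0,0],[1,-0.05,0,0,0],[1,-0.1,0,0,0],[1,-0.14,0,0,0],[1,-0.16,0,0,0],[1,-0.16,0,0,0],[1,-0.16,0,0,0],[1,-0.16,0,0,0]]

```text
clock: 21.75
position: [0.5945, 0.3309, 0.2057]
ee_rot: [0.54, 0.457, 0.538, -0.457]
contact_force: [-0.3, -0.8, -1.8]
width: 0.0565
```

```bash
python3 - <<'E'
from m1 import *
st()
to(.5353,-.1183,.21,9.6)
E
```

```text
clock 21.75
qpos [ 0.4075  0.4479  1.3014 -0.0032  1.3909  0.2442]
position [0.5945 0.3309 0.2057]
ee_rot [ 0.5405  0.4574  0.538  -0.4574]
contact_force [-0.3347 -0.8343 -1.8079]
width 0.056466868230407745
[[ 0.0026  0.9866  0.1632]
 [-0.0023  0.1632 -0.9866]
 [-1.      0.0022  0.0027]]
to (0.5353, -0.1183, 0.21) shift [-0.0034 -0.1317  0.4336] yaw now 9.39 turn -0.21
```

Call:
play_rows:
  plan:
    - [[1,-0.006,-0.012,0.04,-0.2],[1,-0.006,-0.025,0.08,-0.2],[1,-0.006,-0.038,0.125,-0.2],[1,-0.006,-0.052,0.17,-0.2],[1,-0.006,-0.065,0.215,-0.2],[1,-0.006,-0.079,0.26,-0.2],[1,-0.006,-0.093,0.305,-0.2],[1,-0.006,-0.107,0.35,-0.2],[1,-0.006,-0.12,0.395,-0.2],[1,-0.006,-0.129,0.425,-0.2],[1,-0.006,-0.1317,0.4336,-0.2],[1,-0.006,-0.1317,0.4336,-0.2]]

```text
clock: 22.95
position: [0.5343, -0.1191, 0.2109]
ee_rot: [0.54, 0.457, 0.539, -0.458]
contact_force: [1.1, 1.2, -1.3]
width: 0.0562
```

Call:
play_rows:
  plan:
    - [[1,0,0,0,0],[1,0,0,0,0],[1,0,0,0,0]]

```text
clock: 23.25
position: [0.5344, -0.1178, 0.2106]
ee_rot: [0.54, 0.456, 0.54, -0.457]
contact_force: [-1.0, -0.4, -1.3]
width: 0.0563
```

```bash
python3 - <<'E'
from m1 import *
st();c=grab('wrist'); save(c[0],'w12.png');np.savez('w12.npz',*c)
to(.5353,-.1183,.057,9.6)
hsv=cv2.cvtColor(c[0],cv2.COLOR_RGB2HSV).astype(int);H,s_,V=hsv[...,0],hsv[...,1],hsv[...,2]
W=cloud(c)
for k,m,z in [('red',((H<8)|(H>172))&(s_>100)&(V>100),.08),('green',(H>45)&(H<80)&(s_>80),0.23)]:
    n,l,s,ce=cv2.connectedComponentsWithStats(m.astype(np.uint8)); i=1+np.argmax(s[1:,4]); print(k,ce[i],s[i],st_(ray(c,*ce[i],z)))
m=(abs(W[...,2]-.088)<.005)&(s_<60)
n,l,s,ce=cv2.connectedComponentsWithStats(m.astype(np.uint8)); i=1+np.argmax(s[1:,4]); print('soup',ce[i],s[i],st_(np.nanmean(W[l==i],0)))
E
```

```text
clock 23.25
qpos [-0.3436  0.2473  1.598  -0.0007  1.2972 -0.5101]
position [ 0.5344 -0.1178  0.2106]
ee_rot [ 0.5397  0.4563  0.5401 -0.457 ]
contact_force [-0.9616 -0.4291 -1.3201]
width 0.05627055649935624
[[-0.001   0.9861  0.1659]
 [-0.0003  0.1659 -0.9861]
 [-1.     -0.001   0.0002]]
to (0.5353, -0.1183, 0.057) shift [0.1537 0.0009 0.0005] yaw now 9.54 turn -0.06
red [319.9364   9.2087] [ 286    0   70   24 1179] [ 0.5079 -0.0682]
green [318.7754 294.8598] [  250   231   139   127 13453] [ 0.5071 -0.2099]
soup [318.6208  94.2574] [ 279   52   81   85 5419] [ 0.5068 -0.128 ]
```

View pics/w12.png

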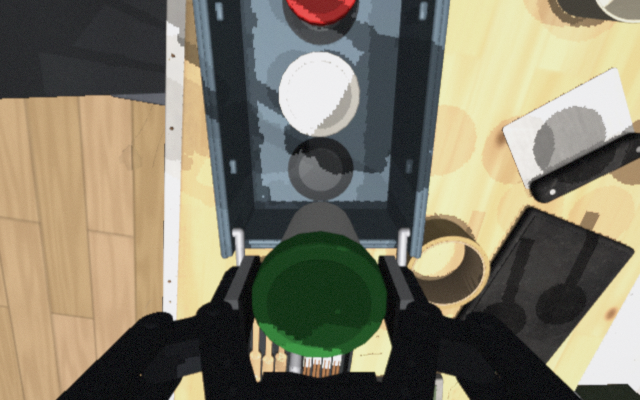

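Call:
play_rows:
  plan:
    - [[1,0.03,0.0009,0.0005,0],[1,0.06,0.0009,0.0005,0],[1,0.09,0.0009,0.0005,0],[1,0.115,0.0009,0.0005,0],[1,0.133,0.0009,0.0005,0],[1,0.145,0.0009,0.0005,0],[1,0.151,0.0009,0.0005,0],[1,0.154,0.0009,0.0005,0],[1,0.155,0.0009,0.0005,0],[1,0.155,0.0009,0.0005,0],[1,0.155,0.0009,0.0005,0]]

```text
clock: 24.4
position: [0.5359, -0.1185, 0.0565]
ee_rot: [0.54, 0.457, 0.539, -0.457]
contact_force: [0.5, 0.2, -1.2]
width: 0.0566
```

Call:
play_rows:
  plan:
    - [[1,0.001,0,0,0],[1,0.001,0,0,0]]

```text
clock: 24.6
position: [0.5361, -0.1187, 0.0559]
ee_rot: [0.541, 0.457, 0.539, -0.457]
contact_force: [0.0, -0.1, -1.8]
width: 0.0558
```

Call:
play_rows:
  plan:
    - [[1,0.001,0,0,0],[1,0.001,0,0,0]]

```text
clock: 24.8
position: [0.536, -0.1187, 0.0548]
ee_rot: [0.541, 0.457, 0.539, -0.457]
contact_force: [1.0, 0.3, -1.1]
width: 0.0566
```

Call:
play_rows:
  plan:
    - [[1,0.001,0,0,0],[1,0.001,0,0,0]]

```text
clock: 25.0
position: [0.5359, -0.1187, 0.0536]
ee_rot: [0.54, 0.457, 0.539, -0.457]
contact_force: [-0.5, -0.2, -0.4]
width: 0.0567
```

Call:
play_rows:
  plan:
    - [[1,0.001,0,0,0],[1,0.001,0,0,0]]

```text
clock: 25.2
position: [0.5361, -0.1188, 0.0533]
ee_rot: [0.541, 0.457, 0.539, -0.457]
contact_force: [-1.0, -0.6, 3.7]
width: 0.0564
```

Call:
play_rows:
  plan:
    - [[0,0,0,0,0],[0,0,0,0,0],[0,0,0,0,0],[0,0,0,0,0],[0,-0.02,0,0,0],[0,-0.06,0,0,0],[0,-0.11,0,0,0],[0,-0.16,0,0,0],[0,-0.2,0,0,0],[0,-0.2,0,0,0],[0,-0.2,0,0,0],[0,-0.2,0,0,0]]

```text
clock: 26.4
position: [0.5347, -0.1181, 0.2517]
ee_rot: [0.54, 0.456, 0.54, -0.457]
contact_force: [-0.3, -0.4, -0.7]
width: 0.0854
```

```bash
python3 - <<'E'
from m1 import *
st();c=grab('wrist'); save(c[0],'w13.png');np.savez('w13.npz',*c)
hsv=cv2.cvtColor(c[0],cv2.COLOR_RGB2HSV).astype(int);H,s_,V=hsv[...,0],hsv[...,1],hsv[...,2]
W=cloud(c)
for k,m,z in [('red',((H<8)|(H>172))&(s_>100)&(V>100),.08),('green',(H>45)&(H<80)&(s_>80),0.08)]:
    n,l,s,ce=cv2.connectedComponentsWithStats(m.astype(np.uint8)); i=1+np.argmax(s[1:,4]); print(k,ce[i],s[i],st_(ray(c,*ce[i],z)))
# crate yaw / bails
to(.45,.08,.34,9.6)
E
```

```text
clock 26.4
qpos [-0.3439  0.2243  1.5258 -0.001   1.3926 -0.5102]
position [ 0.5347 -0.1181  0.2517]
ee_rot [ 0.5396  0.4562  0.5401 -0.4572]
contact_force [-0.2721 -0.3817 -0.7081]
width 0.08535477002127483
[[-0.0014  0.9862  0.1657]
 [-0.0005  0.1657 -0.9862]
 [-1.     -0.0015  0.0003]]
red [319.6802  12.8891] [ 287    0   67   33 1623] [ 0.5079 -0.0632]
green [321.2203 178.5742] [ 293  150   57   58 2642] [ 0.5093 -0.2092]
to (0.45, 0.08, 0.34) shift [-0.0886 -0.0508 -0.2094] yaw now 9.54 turn -0.06
```

View pics/w13.png

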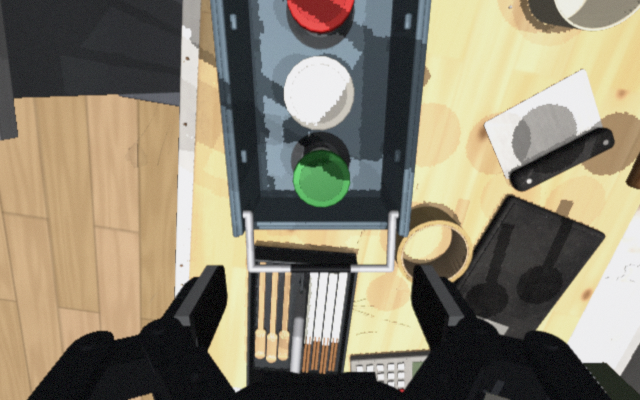

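```bash
python3 - <<'E'
from m1 import *
c=load('w13.npz');hsv=cv2.cvtColor(c[0],cv2.COLOR_RGB2HSV).astype(int);V=hsv[...,2]
W=cloud(c)
for u in (260,275,370,385): print(u,V[258:282,u])
for u in (265,370,320): print(st_(ray(c,u,269,.1)), W[269,u],W[267,u])
# tray cloud z
m=(W[...,2]>.03)&(W[...,1]<-.22)&(W[...,2]<.12)
print(m.sum()); 
for u in (260,300,345): print([W[v,u].round(3).tolist() for v in (240,250,258,280,300,330,350)])
to(.5503,-.207,.16,-80.4)
E
```

```text
260 [ 29  55  96 113 164 191 148 114 150 191 224 239 232 213 208 219 222 222
 222 224 225 227 227 227]
275 [ 30  23  48  90 102  61  65 110 153 191 224 239 233 218 222 233 234 235
 235 234 233 232 233 232]
370 [238 238 239 238 238 225 171 119 153 191 226 239 232 218 225 237 238 239
 238 238 237 237 238 238]
385 [234 234 234 234 234 220 161 122 152 191 224 237 232 218 222 234 233 235
 235 233 234 232 233 233]
[ 0.45130143 -0.30012019] [ 0.49602598 -0.21372444  0.11088246] [ 0.49561787 -0.21253899  0.10915351]
[ 0.55957816 -0.30016458] [ 0.59865257 -0.19596736  0.11156764] [ 0.59913503 -0.19574391  0.10800508]
[ 0.5080429  -0.30014346] [ 0.55004908 -0.20546638  0.10945913] [ 0.54955817 -0.2025644   0.11058503]
2962
[[0.475, -0.24, 0.0], [0.478, -0.246, 0.017], [0.482, -0.245, 0.037], [0.483, -0.292, 0.015], [0.486, -0.323, 0.015], [0.492, -0.374, 0.014], [0.495, -0.41, 0.015]]
[[0.527, -0.231, 0.001], [0.529, -0.241, 0.01], [0.531, -0.241, 0.031], [0.536, -0.286, 0.01], [0.538, -0.283, 0.058], [0.542, -0.293, 0.097], [0.546, -0.316, 0.103]]
[[0.587, -0.221, 0.001], [0.59, -0.236, -0.001], [0.588, -0.236, 0.023], [0.595, -0.272, 0.016], [0.603, -0.307, 0.01], [0.607, -0.339, 0.033], [0.611, -0.363, 0.043]]
to (0.5503, -0.207, 0.16) shift [0.0913 0.0009 0.0903] yaw now 9.54 turn 89.94
```

Call:
play_rows:
  plan:
    - [[0.5,0,0,0.03,8],[0.5,0.01,0,0.06,16],[0.5,0.03,0,0.09,24],[0.5,0.05,0,0.09,32],[0.5,0.07,0,0.09,40],[0.5,0.09,0,0.09,48],[0.5,0.09,0,0.09,56],[0.5,0.09,0,0.09,64],[0.5,0.09,0,0.09,72],[0.5,0.09,0,0.09,80],[0.5,0.09,0,0.09,88],[0.5,0.09,0,0.09,90]]

```text
clock: 27.65
position: [0.5483, -0.2063, 0.1591]
ee_rot: [-0.057, -0.703, -0.058, 0.707]
contact_force: [-0.6, -0.3, 1.0]
width: 0.0423
```

Call:
play_rows:
  plan:
    - [[0.5,0,0,0,0],[0.5,0,0,0,0],[0.5,0,0,0,0]]

```text
clock: 27.95
position: [0.5478, -0.2061, 0.1582]
ee_rot: [-0.057, -0.702, -0.059, 0.707]
contact_force: [-0.1, -0.1, -0.2]
width: 0.0427
```

```bash
python3 - <<'E'
from m1 import *
st();c=grab('wrist'); save(c[0],'w14.png');np.savez('w14.npz',*c)
c=grab('scene'); save(c[0],'s14.png')
to(.5503,-.207,.096,-80.4)
E
```

```text
clock 27.95
qpos [-0.478   0.344   1.5923 -0.0012  1.213   0.9295]
position [ 0.5478 -0.2061  0.1582]
ee_rot [-0.0568 -0.7022 -0.059   0.7073]
contact_force [-0.0938 -0.1065 -0.2134]
width 0.04266074711827325
[[-0.0074  0.1631 -0.9866]
 [ 0.0025 -0.9866 -0.1631]
 [-1.     -0.0037  0.0069]]
to (0.5503, -0.207, 0.096) shift [ 0.0627  0.0013 -0.0024] yaw now -80.63 turn -0.23
```

View pics/w14.png

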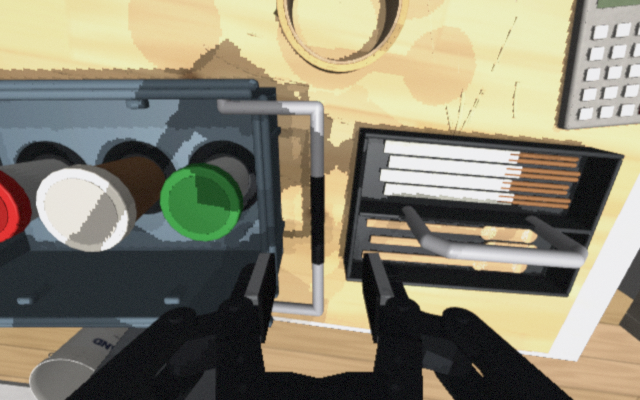

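View pics/s14.png

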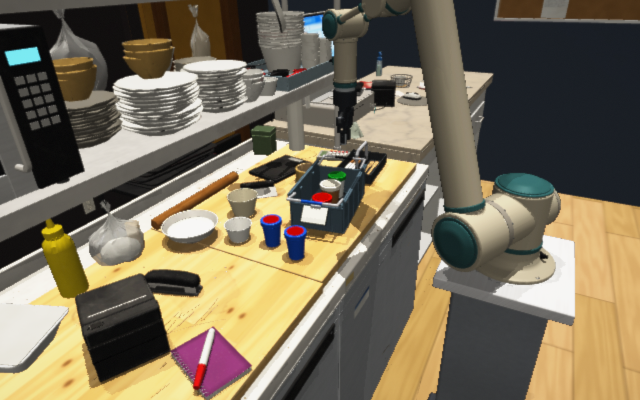

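```bash
python3 - <<'E'
from m1 import *
a=load('w13.npz');b=load('w14.npz')
V=b[0].astype(int).sum(2)//3
print(V[260,305:335]);print(V[150,305:335])
for z in (.098,.102,.106,.11): print(z,st_(ray(a,320,269,z)),st_(ray(b,318.5,205,z)))
W=cloud(b)
print([W[v,318].round(4).tolist() for v in (130,150,205,230,260,290)])
E
```

```text
[194 191 192 190 192 183 111  39  29  24  21  27  35  31  34  27  24  23
  51 144 198 203 203 208 206 205 204 206 203 205]
[ 95  92  97 100 116  97  88  98 107 112 118 120 120 120 114 114 106  98
  96 119 124 129 127 127 126 123 126 126 128 127]
0.098 [ 0.50804447 -0.30134767] [ 0.51579281 -0.29589266]
0.102 [ 0.50804134 -0.29893924] [ 0.51728136 -0.29591629]
0.106 [ 0.50803821 -0.29653081] [ 0.51876991 -0.29593992]
0.11 [ 0.50803509 -0.29412238] [ 0.52025847 -0.29596354]
[[0.6078, -0.1972, 0.1104], [0.5962, -0.1991, 0.1092], [0.5623, -0.2046, 0.11], [0.5455, -0.2074, 0.1102], [0.5239, -0.2109, 0.1099], [0.5012, -0.2146, 0.1106]]
```

Call:
play_rows:
  plan:
    - [[0.5,0.02,0.0013,-0.0024,-0.2],[0.5,0.04,0.0013,-0.0024,-0.2],[0.5,0.055,0.0013,-0.0024,-0.2],[0.5,0.06,0.0013,-0.0024,-0.2],[0.5,0.06,0.0013,-0.0024,-0.2],[0.5,0.06,0.0013,-0.0024,-0.2]]

```text
clock: 28.65
position: [0.5509, -0.2073, 0.0994]
ee_rot: [-0.058, -0.703, -0.06, 0.706]
contact_force: [0.4, -0.4, 0.8]
width: 0.0428
```

```bash
python3 - <<'E'
from m1 import *
st();c=grab('wrist'); save(c[0],'w15.png')
to(.5503,-.207,.098,-80.4)
E
```

```text
clock 28.65
qpos [-0.4774  0.3989  1.6668 -0.0013  1.0812  0.9268]
position [ 0.5509 -0.2073  0.0994]
ee_rot [-0.0584 -0.7028 -0.0597  0.7064]
contact_force [ 0.4169 -0.3599  0.7747]
width 0.04278505483228627
[[-0.0052  0.1665 -0.986 ]
 [ 0.0014 -0.986  -0.1665]
 [-1.     -0.0022  0.0049]]
to (0.5503, -0.207, 0.098) shift [ 0.0017 -0.0005  0.0006] yaw now -80.42 turn -0.02
```

View pics/w15.png

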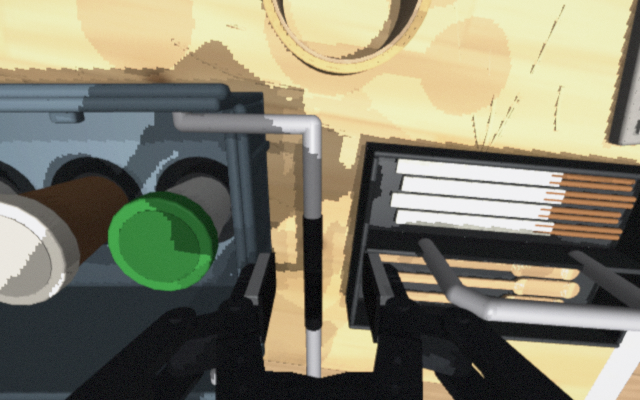

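Call:
play_rows:
  plan:
    - [[0.5,0.001,-0.002,0,0],[0.5,0.001,-0.002,0,0],[1,0.001,-0.002,0,0],[1,0.001,-0.002,0,0],[1,0.001,-0.002,0,0],[1,0.001,-0.002,0,0],[1,0.001,-0.002,0,0],[1,0.001,-0.002,0,0]]
  grip_force: 30

```text
clock: 29.5
position: [0.5505, -0.2048, 0.0986]
ee_rot: [-0.058, -0.703, -0.06, 0.706]
contact_force: [0.2, 2.5, 0.9]
width: 0.0065
```

```bash
python3 - <<'E'
from m1 import *
st();c=grab('wrist'); save(c[0],'w16.png')
print(st_(manip.get_state()['position']))
E
```

```text
clock 29.5
qpos [-0.4743  0.3982  1.6704 -0.0003  1.0786  0.9296]
position [ 0.5505 -0.2048  0.0986]
ee_rot [-0.058  -0.7029 -0.0599  0.7064]
contact_force [0.1546 2.4983 0.9261]
width 0.006451401892153091
[[-0.0051  0.1663 -0.9861]
 [ 0.0023 -0.9861 -0.1663]
 [-1.     -0.0031  0.0046]]
[ 0.5086 -0.2939]
```

View pics/w16.png

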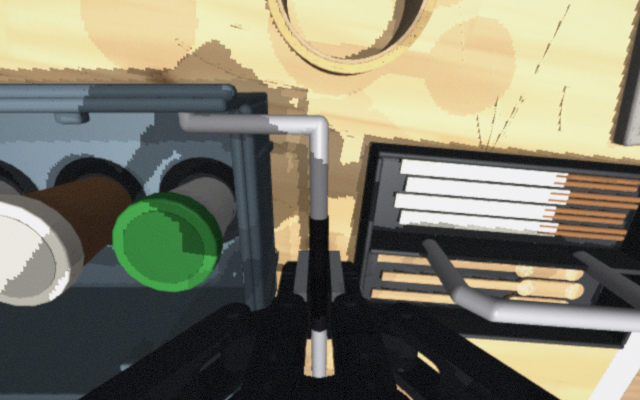

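Call:
play_rows:
  plan:
    - [[1,-0.0103,-0.0027,0,0],[1,-0.0191,-0.0068,0,0],[1,-0.0252,-0.0109,0,0],[1,-0.0307,-0.0157,0,0],[1,-0.0355,-0.0212,0,0],[1,-0.0396,-0.0273,0,0],[1,-0.0428,-0.0339,0,0],[1,-0.0452,-0.0408,0,0],[1,-0.0466,-0.048,0,0],[1,-0.0471,-0.0553,0,0],[1,-0.0471,-0.0553,0,0],[1,-0.0471,-0.0553,0,0]]

```text
clock: 30.75
position: [0.5416, -0.1513, 0.1492]
ee_rot: [-0.06, -0.704, -0.059, 0.706]
contact_force: [-4.4, -2.1, 10.0]
width: 0.0065
```

```bash
python3 - <<'E'
from m1 import *
st();c=grab('wrist'); save(c[0],'w17.png')
print(st_(manip.get_state()['position']))
E
```

```text
clock 30.75
qpos [-0.3947  0.3161  1.66   -0.0026  1.1677  1.0093]
position [ 0.5416 -0.1513  0.1492]
ee_rot [-0.0597 -0.7035 -0.0589  0.7057]
contact_force [-4.3759 -2.1308 10.0344]
width 0.006501669978314803
[[-0.003   0.1671 -0.9859]
 [-0.0013 -0.9859 -0.1671]
 [-1.      0.0008  0.0032]]
[ 0.5087 -0.2397]
```

View pics/w17.png

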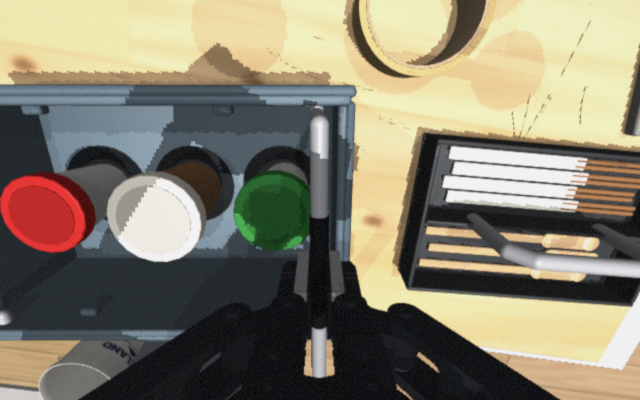

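Call:
play_rows:
  plan:
    - [[1,0.0005,-0.0073,0,0],[1,0.0019,-0.0145,0,0],[1,0.0043,-0.0214,0,0],[1,0.0075,-0.028,0,0],[1,0.0116,-0.0341,0,0],[1,0.0164,-0.0396,0,0],[1,0.022,-0.0444,0,0],[1,0.028,-0.0485,0,0],[1,0.0346,-0.0517,0,0],[1,0.0415,-0.0541,0,0],[1,0.0463,-0.0551,0,0],[1,0.0463,-0.0551,0,0]]

```text
clock: 32.0
position: [0.5323, -0.0959, 0.1019]
ee_rot: [-0.059, -0.704, -0.06, 0.706]
contact_force: [1.8, 4.0, 1.0]
width: 0.0061
```

```bash
python3 - <<'E'
from m1 import *
st();c=grab('wrist'); save(c[0],'w18.png')
print(st_(manip.get_state()['position']))
E
```

```text
clock 32.0
qpos [-0.3069  0.3323  1.7706  0.0001  1.0422  1.0966]
position [ 0.5323 -0.0959  0.1019]
ee_rot [-0.0586 -0.7035 -0.0595  0.7058]
contact_force [1.8398 4.023  1.0407]
width 0.006106286049456755
[[-0.0033  0.1664 -0.986 ]
 [ 0.0011 -0.9861 -0.1664]
 [-1.     -0.0016  0.003 ]]
[ 0.5089 -0.1836]
```

View pics/w18.png

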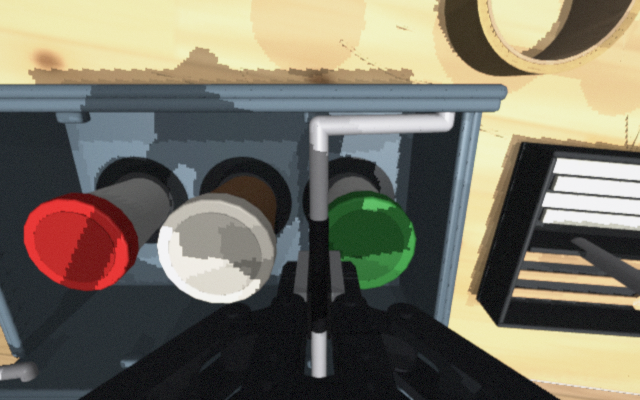

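Call:
play_rows:
  plan:
    - [[1,0.003,-0.0005,0,0],[1,0.006,-0.0005,0,0],[1,0.009,-0.0005,0,0],[1,0.011,-0.0005,0,0],[1,0.011,-0.0005,0,0],[1,0.011,-0.0005,0,0]]

```text
clock: 32.65
position: [0.5321, -0.0947, 0.0906]
ee_rot: [-0.058, -0.703, -0.06, 0.706]
contact_force: [1.6, 4.1, 1.4]
width: 0.0061
```

Call:
play_rows:
  plan:
    - [[0.8,0,0,0,0],[0.8,0,0,0,0],[0.8,0,0,0,0],[0.8,-0.01,0,0,0],[0.8,-0.03,0,0,0],[0.8,-0.06,0,0,0],[1,-0.06,0,0,0],[1,-0.06,0,0,0],[1,-0.06,0,0,0]]

```text
clock: 33.55
position: [0.5316, -0.0948, 0.15]
ee_rot: [-0.058, -0.703, -0.06, 0.706]
contact_force: [0.2, -0.1, -0.5]
width: -0.0003
```

```bash
python3 - <<'E'
from m1 import *
st();c=grab('wrist'); save(c[0],'w19.png');np.savez('w19.npz',*c)
W=cloud(c)
print([W[v,318].round(4).tolist() for v in range(100,300,15)])
to(.5319,-.0955,.115)
E
```

```text
clock 33.55
qpos [-0.3062  0.2855  1.7042  0.0015  1.1575  1.0975]
position [ 0.5316 -0.0948  0.15  ]
ee_rot [-0.0576 -0.703  -0.06    0.7063]
contact_force [ 0.1712 -0.0846 -0.4889]
width -0.0002649323037186352
[[-0.005   0.1657 -0.9862]
 [ 0.003  -0.9862 -0.1657]
 [-1.     -0.0038  0.0045]]
[[0.6082, -0.0829, 0.109], [0.6001, -0.0842, 0.1049], [0.5917, -0.0856, 0.103], [0.5834, -0.087, 0.1038], [0.5745, -0.0885, 0.1029], [0.5654, -0.09, 0.1027], [0.5564, -0.0915, 0.1037], [0.5469, -0.0931, 0.1039], [0.5369, -0.0947, 0.1038], [0.5268, -0.0964, 0.104], [0.5162, -0.0982, 0.1038], [0.5423, -0.0942, 0.167], [0.5425, -0.0942, 0.179], [0.5415, -0.0945, 0.1876]]
to (0.5319, -0.0955, 0.115) shift [ 0.0347  0.001  -0.0005] yaw now -80.46 turn 0.00
```

View pics/w19.png

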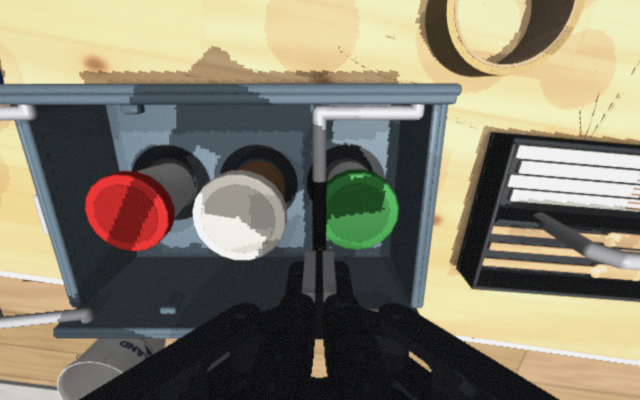

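Call:
play_rows:
  plan:
    - [[1,0.02,0.0005,0,0],[1,0.035,0.0005,0,0],[1,0.043,0.0005,0,0],[1,0.046,0.0005,0,0],[1,0.046,0.0005,0,0]]

```text
clock: 34.1
position: [0.5311, -0.095, 0.1032]
ee_rot: [-0.057, -0.702, -0.06, 0.707]
contact_force: [-0.8, -0.5, 0.7]
width: -0.0002
```

Call:
play_rows:
  plan:
    - [[1,0.003,0,0,0],[1,0.003,0,0,0]]

```text
clock: 34.3
position: [0.5319, -0.0952, 0.1018]
ee_rot: [-0.058, -0.703, -0.06, 0.706]
contact_force: [-1.0, 0.3, 7.0]
width: 0.0
```

Call:
play_rows:
  plan:
    - [[1,0.002,0,0,0],[1,0.002,0,0,0]]

```text
clock: 34.5
position: [0.532, -0.0952, 0.1018]
ee_rot: [-0.058, -0.704, -0.06, 0.706]
contact_force: [-3.7, 0.9, 9.2]
width: -0.0001
```

Call:
play_rows:
  plan:
    - [[1,0.002,0,0,0],[1,0.002,0,0,0]]

```text
clock: 34.7
position: [0.5319, -0.0952, 0.1017]
ee_rot: [-0.058, -0.704, -0.06, 0.705]
contact_force: [-3.3, 2.3, 10.1]
width: 0.0001
```

Call:
play_rows:
  plan:
    - [[1,-0.03,0,0,0],[1,-0.065,0,0,0],[0.5,-0.07,-0.04,0,0],[0.5,-0.07,-0.085,0,0],[0.5,-0.07,-0.13,0,0],[0.5,-0.07,-0.175,0,0],[0.5,-0.07,-0.21,0,0],[0.5,-0.07,-0.223,0,0],[0.5,-0.07,-0.223,0,0],[0.5,-0.07,-0.223,0,0],[0.5,-0.07,-0.223,0,0]]

```text
clock: 35.8
position: [0.4956, 0.1232, 0.1723]
ee_rot: [-0.058, -0.704, -0.059, 0.705]
contact_force: [-0.2, -0.1, 0.3]
width: 0.0427
```

```bash
python3 - <<'E'
from m1 import *
st();c=grab('wrist'); save(c[0],'w20.png');np.savez('w20.npz',*c)
to(.4943,.1236,.1,-80.4)
W=cloud(c)
print([W[v,320].round(4).tolist() for v in range(100,300,15)])
E
```

```text
clock 35.8
qpos [0.1063 0.2225 1.7334 0.0014 1.1874 1.5111]
position [0.4956 0.1232 0.1723]
ee_rot [-0.058  -0.7041 -0.0589  0.7053]
contact_force [-0.2443 -0.1321  0.3043]
width 0.042659616136004434
[[-0.0019  0.1647 -0.9863]
 [ 0.0011 -0.9863 -0.1647]
 [-1.     -0.0014  0.0016]]
to (0.4943, 0.1236, 0.1) shift [ 0.0723 -0.0005  0.001 ] yaw now -80.54 turn -0.14
[[0.5677, 0.1326, 0.0007], [0.5632, 0.1322, 0.1116], [0.5543, 0.1307, 0.1103], [0.5451, 0.1291, 0.1103], [0.5356, 0.1276, 0.1102], [0.5259, 0.1259, 0.1102], [0.5162, 0.1243, 0.1113], [0.5057, 0.1225, 0.1107], [0.4952, 0.1208, 0.111], [0.4842, 0.1189, 0.1111], [0.4725, 0.117, 0.1105], [0.4605, 0.115, 0.1102], [0.4486, 0.113, 0.1109], [0.4363, 0.1109, 0.1113]]
```

View pics/w20.png

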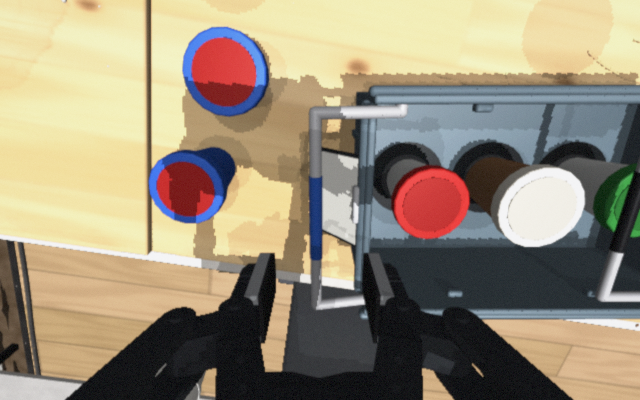

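```bash
python3 - <<'E'
from m1 import *
c=load('w20.npz'); W=cloud(c)
V=c[0].astype(int)
print(V[205,300:330].tolist()[::2]); print(V[280,303:330,0])
for p in [(316,205),(316,150),(316,280)]: print(st_(ray(c,*p,.107)))
for p in [(330,180),(340,200),(350,220),(356,200),(330,160),(328,225)]: print(p,st_(W[p[1],p[0]]),W[p[1],p[0],2])
E
```

```text
[[161, 136, 95], [132, 109, 77], [133, 109, 78], [132, 109, 75], [124, 102, 72], [33, 48, 95], [20, 49, 109], [29, 60, 121], [31, 61, 125], [24, 55, 115], [25, 49, 105], [151, 156, 160], [217, 217, 211], [218, 218, 209], [215, 213, 206]]
[236 238 236 236 237 238 235 209 133  90  91  96  97  98  97  90 102 102
 166 228 242 243 244 243 244 244 244]
[0.51772956 0.03908092]
[0.55528255 0.03886691]
[0.45872889 0.03941716]
(330, 180) [0.52069258 0.02796527] 0.0550960577194688
(340, 200) [0.50681117 0.02007589] 0.06553645515784524
(350, 220) [0.49309497 0.0124013 ] 0.07469213300309284
(356, 200) [0.51342939 0.00937905] 0.08458268891147118
(330, 160) [0.53741864 0.02809789] 0.05482031175651308
(328, 225) [0.47987752 0.02933495] 0.054292440646560074
```

Call:
play_rows:
  plan:
    - [[0.5,0.03,-0.0005,0.001,-0.1],[0.5,0.055,-0.0005,0.001,-0.1],[0.5,0.07,-0.0005,0.001,-0.1],[0.5,0.073,-0.0005,0.001,-0.1],[0.5,0.073,-0.0005,0.001,-0.1],[0.5,0.073,-0.0005,0.001,-0.1]]

```text
clock: 36.45
position: [0.4954, 0.1232, 0.1001]
ee_rot: [-0.058, -0.705, -0.059, 0.705]
contact_force: [0.6, 0.5, -0.8]
width: 0.0428
```

Call:
play_rows:
  plan:
    - [[1,0.001,0,0,0],[1,0.001,0,0,0],[1,0.001,0,0,0],[1,0.001,0,0,0],[1,0.001,0,0,0],[1,0.001,0,0,0],[1,0.001,0,0,0]]
  grip_force: 30

```text
clock: 37.15
position: [0.4957, 0.1246, 0.0998]
ee_rot: [0.057, 0.705, 0.06, -0.704]
contact_force: [-0.7, 5.0, 1.5]
width: 0.0066
```

```bash
python3 - <<'E'
from m1 import *
st();c=grab('wrist'); save(c[0],'w21.png')
print(st_(manip.get_state()['position']))
E
```

```text
clock 37.15
qpos [0.1073 0.2924 1.8404 0.0046 1.0074 1.5101]
position [0.4957 0.1246 0.0998]
ee_rot [ 0.0571  0.7051  0.0599 -0.7042]
contact_force [-0.6644  4.9692  1.5219]
width 0.006594900498211175
[[ 0.001   0.1648 -0.9863]
 [ 0.0041 -0.9863 -0.1648]
 [-1.     -0.0038 -0.0016]]
[0.5096 0.0401]
```

View pics/w21.png

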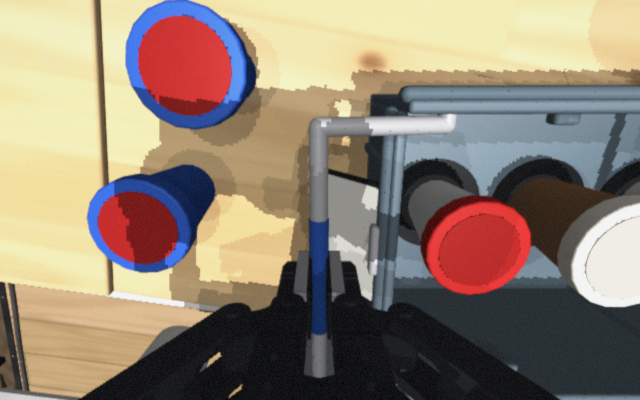

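Call:
play_rows:
  plan:
    - [[1,-0.0103,0.0027,0,0],[1,-0.0191,0.0068,0,0],[1,-0.0252,0.0109,0,0],[1,-0.0307,0.0157,0,0],[1,-0.0355,0.0212,0,0],[1,-0.0396,0.0273,0,0],[1,-0.0428,0.0339,0,0],[1,-0.0452,0.0408,0,0],[1,-0.0466,0.048,0,0],[1,-0.0471,0.0553,0,0],[1,-0.0471,0.0553,0,0],[1,-0.0471,0.0553,0,0]]

```text
clock: 38.4
position: [0.5049, 0.0691, 0.1486]
ee_rot: [0.057, 0.706, 0.059, -0.704]
contact_force: [-1.8, 2.0, 5.5]
width: 0.0065
```

```bash
python3 - <<'E'
from m1 import *
st();c=grab('wrist'); save(c[0],'w22.png')
print(st_(manip.get_state()['position']))
E
```

```text
clock 38.4
qpos [-0.0031  0.2396  1.775   0.0038  1.1245  1.4009]
position [0.5049 0.0691 0.1486]
ee_rot [ 0.0572  0.7057  0.0594 -0.7037]
contact_force [-1.8121  2.0412  5.4529]
width 0.006549965442049878
[[ 0.0025  0.1643 -0.9864]
 [ 0.0035 -0.9864 -0.1643]
 [-1.     -0.003  -0.003 ]]
[ 0.5094 -0.0162]
```

View pics/w22.png

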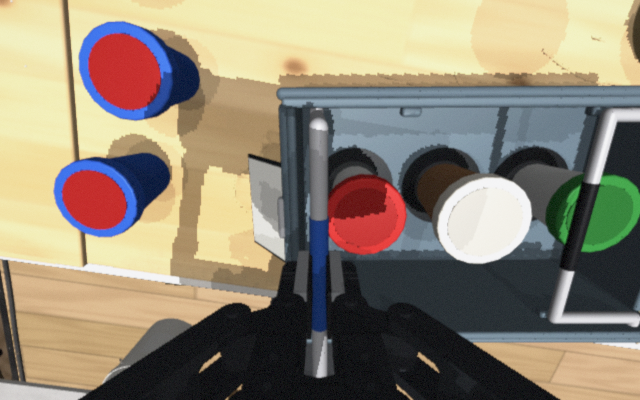

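Call:
play_rows:
  plan:
    - [[1,0.0005,0.0073,0,0],[1,0.0019,0.0145,0,0],[1,0.0043,0.0214,0,0],[1,0.0075,0.028,0,0],[1,0.0116,0.0341,0,0],[1,0.0164,0.0396,0,0],[1,0.022,0.0444,0,0],[1,0.028,0.0485,0,0],[1,0.0346,0.0517,0,0],[1,0.0415,0.0541,0,0],[1,0.0463,0.0551,0,0],[1,0.052,0.0555,0,0]]

```text
clock: 39.65
position: [0.5142, 0.0149, 0.0961]
ee_rot: [0.057, 0.706, 0.06, -0.704]
contact_force: [-1.9, 5.7, 18.2]
width: 0.0062
```

Call:
play_rows:
  plan:
    - [[1,0.001,0,0,0],[0.8,0,0,0,0],[0.8,0,0,0,0],[0.8,0,0,0,0],[0.8,-0.01,0,0,0],[0.8,-0.03,0,0,0],[0.8,-0.05,0,0,0],[1,-0.05,0,0,0],[1,-0.05,0,0,0],[1,-0.05,0,0,0]]

```text
clock: 40.65
position: [0.5134, 0.0147, 0.1453]
ee_rot: [0.057, 0.705, 0.06, -0.704]
contact_force: [-0.6, 0.3, 0.1]
width: -0.0002
```

```bash
python3 - <<'E'
from m1 import *
st();c=grab('wrist'); save(c[0],'w23.png')
print(st_(manip.get_state()['position']))
W=cloud(c)
print([W[v,318].round(4).tolist() for v in range(100,260,15)])
E
```

```text
clock 40.65
qpos [-0.1099  0.2494  1.7705  0.0047  1.1214  1.2938]
position [0.5134 0.0147 0.1453]
ee_rot [ 0.0568  0.7051  0.0597 -0.7043]
contact_force [-0.5812  0.263   0.0773]
width -0.0001608048336736236
[[ 0.0009  0.1642 -0.9864]
 [ 0.0042 -0.9864 -0.1642]
 [-1.     -0.004  -0.0016]]
[ 0.5086 -0.0712]
[[0.5904, 0.0265, 0.1081], [0.5824, 0.0252, 0.1025], [0.5743, 0.0239, 0.1024], [0.566, 0.0225, 0.1022], [0.5574, 0.0211, 0.1023], [0.5483, 0.0196, 0.1013], [0.5395, 0.0181, 0.1025], [0.5302, 0.0166, 0.1026], [0.5205, 0.015, 0.1026], [0.5103, 0.0133, 0.1023], [0.5005, 0.0117, 0.1032]]
```

View pics/w23.png

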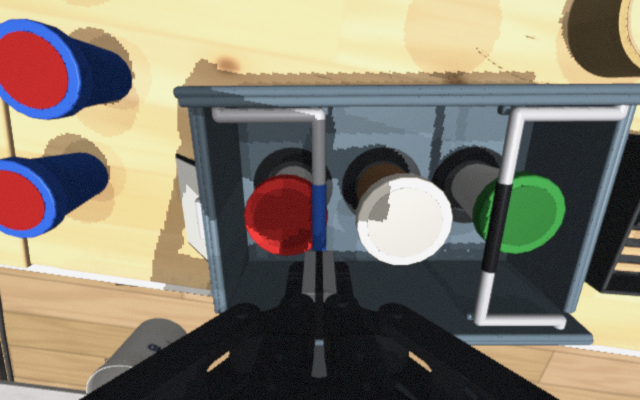

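Press the ticket bail to its stop as well.

Call:
play_rows:
  plan:
    - [[1,0.02,0,0,0],[1,0.035,0,0,0],[1,0.042,0,0,0],[1,0.045,0,0,0],[1,0.046,0,0,0],[1,0.046,0,0,0]]

```text
clock: 41.3
position: [0.5118, 0.015, 0.1015]
ee_rot: [-0.057, -0.704, -0.06, 0.705]
contact_force: [-7.3, 0.7, 21.0]
width: 0.0002
```

Call:
play_rows:
  plan:
    - [[1,0.003,0,0,0],[1,0.003,0,0,0]]

```text
clock: 41.5
position: [0.5118, 0.015, 0.1014]
ee_rot: [-0.057, -0.704, -0.06, 0.705]
contact_force: [-7.1, 0.6, 21.1]
width: 0.0002
```

Call:
play_rows:
  plan:
    - [[1,-0.03,0,0,0],[1,-0.07,0,0,0],[1,-0.11,0,0,0],[1,-0.11,0,0,0],[1,-0.11,0,0,0]]

```text
clock: 42.0
position: [0.5122, 0.0145, 0.2121]
ee_rot: [0.057, 0.705, 0.06, -0.704]
contact_force: [-0.2, -0.3, 0.1]
width: -0.0
```

```bash
python3 - <<'E'
from m1 import *
st()
to(.48,-.24,.30,9.6)
E
```

```text
clock 42.0
qpos [-0.1101  0.1934  1.667   0.0037  1.2807  1.2939]
position [0.5122 0.0145 0.2121]
ee_rot [ 0.0573  0.7051  0.0597 -0.7043]
contact_force [-0.1503 -0.2947  0.0843]
width -9.535639135783226e-06
[[ 0.0008  0.165  -0.9863]
 [ 0.0035 -0.9863 -0.165 ]
 [-1.     -0.0033 -0.0014]]
to (0.48, -0.24, 0.3) shift [-0.0888  0.2454  0.0736] yaw now -80.51 turn -90.11
```

Call:
play_rows:
  plan:
    - [[0.5,-0.03,0.02,0.0,-8],[0.5,-0.06,0.045,0.0,-16],[0.5,-0.088,0.07,0.01,-24],[0.5,-0.088,0.095,0.02,-32],[0.5,-0.088,0.12,0.03,-40],[0.5,-0.088,0.15,0.03,-48],[0.5,-0.088,0.18,0.03,-56],[0.5,-0.088,0.21,0.03,-64],[0.5,-0.088,0.24,0.03,-72],[0.5,-0.088,0.26,0.03,-80],[0.5,-0.088,0.265,0.03,-88],[0.5,-0.088,0.265,0.03,-90]]

```text
clock: 43.2
position: [0.5256, -0.2531, 0.296]
ee_rot: [0.538, 0.457, 0.542, -0.456]
contact_force: [0.1, 0.7, -0.3]
width: 0.0427
```

Call:
play_rows:
  plan:
    - [[0.5,0,0,0,0],[0.5,0,0,0,0],[0.5,0,0,0,0]]

```text
clock: 43.5
position: [0.5252, -0.2527, 0.2949]
ee_rot: [0.537, 0.457, 0.543, -0.456]
contact_force: [-0.1, -1.0, -0.4]
width: 0.0429
```

```bash
python3 - <<'E'
from m1 import *
st();c=grab('wrist'); save(c[0],'w24.png');np.savez('w24.npz',*c)
E
```

```text
clock 43.5
qpos [-0.5697  0.265   1.3648  0.0031  1.5204 -0.7366]
position [ 0.5252 -0.2527  0.2949]
ee_rot [ 0.5367  0.4573  0.5431 -0.4559]
contact_force [-0.135  -0.9727 -0.3901]
width 0.04288350799017297
[[-0.0056  0.9861  0.1659]
 [ 0.0073  0.1659 -0.9861]
 [-1.     -0.0043 -0.0081]]
```

View pics/w24.png

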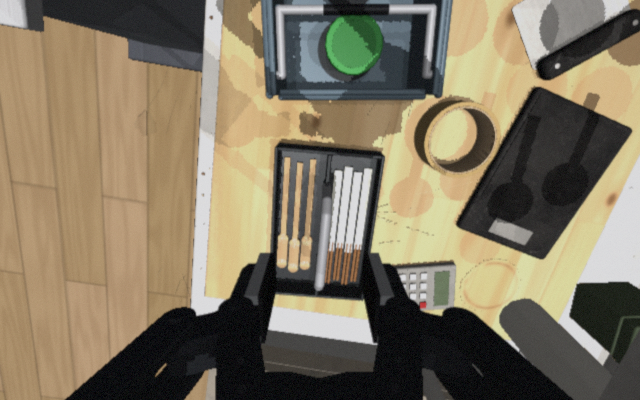

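```bash
python3 - <<'E'
from m1 import *
c=load('w24.npz'); W=cloud(c)
h=(W[...,2]>.09)&(W[...,2]<.115)&(W[...,1]<-.27)&(W[...,1]>-.46)&(W[...,0]>.45)&(W[...,0]<.66)
n,l,s,ce=cv2.connectedComponentsWithStats(h.astype(np.uint8)); i=1+np.argmax(s[1:,4]); P=W[l==i]; print(s[i],P.mean(0),P.min(0),P.max(0))
d,e=np.linalg.eigh(np.cov(P[:,:2].T)); v=e[:,1]; v=v*np.sign(v[1]); print('dir',v,np.degrees(np.arctan2(-v[0],v[1])))
pr=P[:,:2]@v; print(pr.min(),pr.max(),np.ptp(pr)); w=np.array([v[1],-v[0]]); q=P[:,:2]@w; print('lat',q.min(),q.max()); 
ctr=v*(pr.min()+pr.max())/2+w*(q.min()+q.max())/2; print('ctr',ctr)
# tray rim
r=(abs(W[...,2]-.042)<.006)&(W[...,1]<-.22)&(W[...,1]>-.47)&(W[...,0]>.44)&(W[...,0]<.66)
n,l,s,ce=cv2.connectedComponentsWithStats(r.astype(np.uint8)); i=1+np.argmax(s[1:,4]); R=W[l==i][:,:2].astype(np.float32); print(s[i],cv2.minAreaRect(R))
c0=load('top0.npz')
E
```

```text
[314 198  18  93 931] [ 0.54260538 -0.33633476  0.10183783] [ 0.53356211 -0.4049264   0.0902385 ] [ 0.55276052 -0.28411259  0.10632755]
dir [-0.0780957   0.99694587] 4.479114598725413
-0.4463304053054405 -0.3253083168318697 0.12102208847357077
lat 0.5089233962438983 0.5209105806745218
ctr [ 0.54347519 -0.34442822]
[ 270  147  115  106 1284] ((0.5408653020858765, -0.3121417760848999), (0.13642306625843048, 0.14443835616111755), 4.6531500816345215)
```

```bash
python3 - <<'E'
from m1 import *
c=load('w24.npz'); W=cloud(c)
h=(W[...,2]>.1)&(W[...,2]<.108)&(W[...,1]<-.27)&(W[...,1]>-.46)&(W[...,0]>.5)&(W[...,0]<.6)
P=W[h];a=np.polyfit(P[:,1],P[:,0],1);print(len(P),P.mean(0),P[:,1].min(),P[:,1].max(),a,np.degrees(np.arctan(-a[0])), np.polyval(a,-.3446))
to(.5432,-.3446,.16,4.6)
to(.5432,-.3446,.079,4.6)
E
```

```text
754 [ 0.54310618 -0.3414474   0.10323044] -0.3947829511347702 -0.29370561021225033 [-0.07971636  0.51588724] 4.557772901577583 0.5433574948231448
to (0.5432, -0.3446, 0.16) shift [0.1346 0.0028 0.0946] yaw now 9.57 turn 4.97
to (0.5432, -0.3446, 0.079) shift [0.2156 0.0031 0.0952] yaw now 9.57 turn 4.97
```

Call:
play_rows:
  plan:
    - [[0.5,0.02,0.002,0.04,3],[0.5,0.06,0.003,0.08,5],[0.5,0.1,0.003,0.0946,5],[0.5,0.125,0.003,0.0946,5],[0.5,0.134,0.003,0.0946,5],[0.5,0.134,0.003,0.0946,5],[0.5,0.134,0.003,0.0946,5],[0.5,0.134,0.003,0.0946,5]]

```text
clock: 44.35
position: [0.5446, -0.3449, 0.1631]
ee_rot: [0.518, 0.48, 0.521, -0.479]
contact_force: [-0.6, 0.7, 0.3]
width: 0.0429
```

```bash
python3 - <<'E'
from m1 import *
st();c=grab('wrist'); save(c[0],'w25.png');np.savez('w25.npz',*c)
to(.5432,-.3446,.079,4.6)
E
```

```text
clock 44.35
qpos [-0.6737  0.4227  1.4516  0.0025  1.271  -0.7548]
position [ 0.5446 -0.3449  0.1631]
ee_rot [ 0.5183  0.4802  0.5211 -0.4788]
contact_force [-0.6338  0.6797  0.2921]
width 0.042878030759865626
[[-0.0014  0.9968  0.0803]
 [ 0.0042  0.0803 -0.9968]
 [-1.     -0.0011 -0.0043]]
to (0.5432, -0.3446, 0.079) shift [ 0.0839 -0.0011  0.    ] yaw now 4.60 turn -0.00
```

View pics/w25.png

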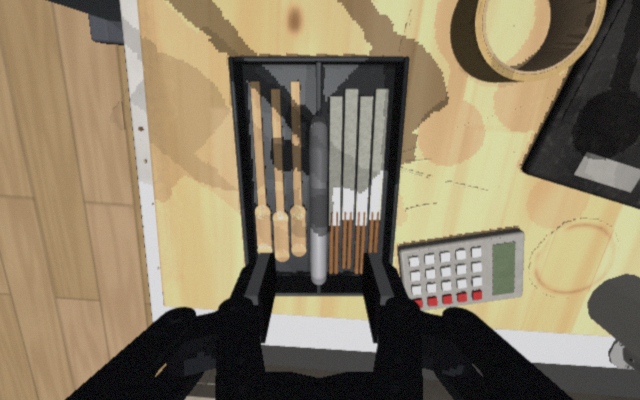

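Call:
play_rows:
  plan:
    - [[0.5,0.03,-0.001,0,0],[0.5,0.055,-0.001,0,0],[0.5,0.072,-0.001,0,0],[0.5,0.081,-0.001,0,0],[0.5,0.084,-0.001,0,0],[0.5,0.084,-0.001,0,0],[0.5,0.084,-0.001,0,0]]

```text
clock: 45.1
position: [0.5441, -0.3451, 0.0803]
ee_rot: [0.519, 0.48, 0.52, -0.479]
contact_force: [0.6, -0.5, 0.5]
width: 0.0425
```

Call:
play_rows:
  plan:
    - [[1,0,0,0,0],[1,0,0,0,0],[1,0,0,0,0],[1,0,0,0,0],[1,0,0,0,0],[1,0,0,0,0],[1,0,0,0,0]]
  grip_force: 80

```text
clock: 45.8
position: [0.5442, -0.3456, 0.0813]
ee_rot: [0.52, 0.48, 0.52, -0.479]
contact_force: [-1.7, 0.4, 5.2]
width: 0.0095
```

```bash
python3 - <<'E'
from m1 import *
st();c=grab('wrist'); save(c[0],'w26.png');np.savez('w26.npz',*c)
E
```

```text
clock 45.8
qpos [-0.6747  0.4873  1.5617  0.0021  1.0928 -0.7561]
position [ 0.5442 -0.3456  0.0813]
ee_rot [ 0.5196  0.4801  0.5198 -0.4788]
contact_force [-1.6955  0.4055  5.208 ]
width 0.009473313424500135
[[ 0.001   0.9968  0.0804]
 [ 0.0016  0.0804 -0.9968]
 [-1.      0.0011 -0.0015]]
```

View pics/w26.png

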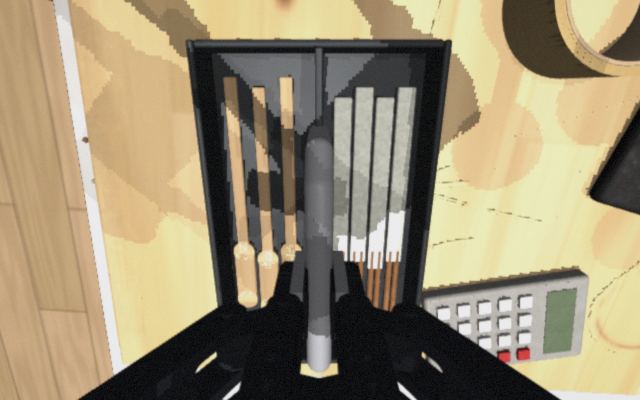

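```bash
python3 - <<'E'
from m1 import *
c=load('w26.npz'); W=cloud(c)
T=np.array([.5442,-.3456]); q=np.radians(4.6); ax=np.array([-np.sin(q),np.cos(q)]); lx=np.array([np.cos(q),np.sin(q)])
r=(abs(W[...,2]-.042)<.004)&(W[...,1]<-.2)&(W[...,1]>-.46)&(abs((W[...,:2]-T)@lx)<.09)
P=W[r][:,:2]-T; print(len(P),'len max',np.sort(P@ax)[-5:],'lat',np.sort(P@lx)[[3,-4]])
print((ray(c,320,41,.042)[:2]-T)@ax)
E
```

```text
7487 len max [0.10567913 0.10568674 0.10569706 0.10569969 0.10573104] lat [-0.06821427  0.06769602]
0.10501239863828289
```

Call:
play_rows:
  plan:
    - [[1,-0.01,0,0,0],[1,-0.03,0,0,0],[1,-0.06,0,0,0],[1,-0.09,0,0,0],[1,-0.12,0,0,0],[1,-0.14,0,0,0],[1,-0.145,0,0,0],[1,-0.145,0,0,0],[1,-0.145,0,0,0],[1,-0.145,0,0,0]]

```text
clock: 46.85
position: [0.5433, -0.3451, 0.2242]
ee_rot: [0.518, 0.48, 0.521, -0.479]
contact_force: [-0.6, 1.1, -3.0]
width: 0.0095
```

```bash
python3 - <<'E'
from m1 import *
st();c=grab('wrist'); save(c[0],'w27.png');np.savez('w27.npz',*c)
c=grab('scene'); save(c[0],'s27.png')
to(.5222,-.0414,.225,9.6)
E
```

```text
clock 46.85
qpos [-0.6751  0.3854  1.3574  0.002   1.4028 -0.756 ]
position [ 0.5433 -0.3451  0.2242]
ee_rot [ 0.5183  0.4801  0.5212 -0.4789]
contact_force [-0.5921  1.0972 -2.9965]
width 0.009476502420245158
[[-0.0019  0.9968  0.0804]
 [ 0.004   0.0804 -0.9968]
 [-1.     -0.0016 -0.0042]]
to (0.5222, -0.0414, 0.225) shift [ 0.0008  0.0031 -0.3048] yaw now 4.61 turn -4.99
```

View pics/w27.png

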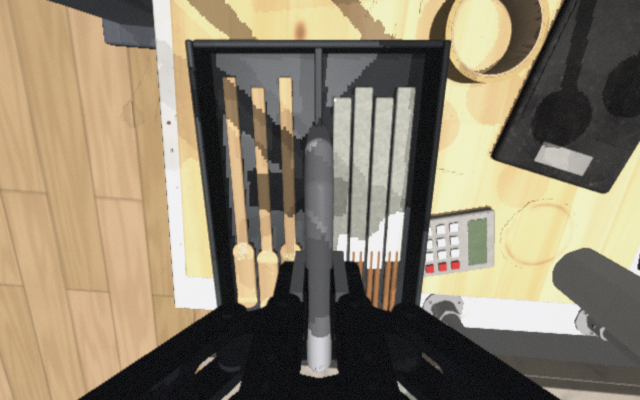

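View pics/s27.png

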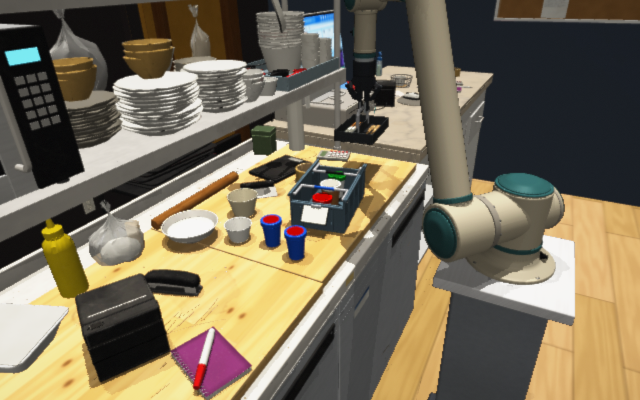

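```bash
python3 - <<'E'
from m1 import *
t=grab('top'); np.savez('t28.npz',*t); save(cv2.resize(t[0][140:250,260:480],None,fx=3.5,fy=3.5),'t28.png')
def walls(c,lo,hi,tag):
    W=cloud(c); S=np.stack([W[...,0]*.986+W[...,1]*.167,-W[...,0]*.167+W[...,1]*.986],-1)
    m=(W[...,2]>.104)&(W[...,2]<.112)
    for nm,a,b in [('far',.58,.605),('near',.41,.435)]:
        k=m&(S[...,0]>a)&(S[...,0]<b)&(S[...,1]>lo)&(S[...,1]<hi)
        if k.sum()<40: print(tag,nm,'few',k.sum()); continue
        p=S[k]; 
        # bin by t, take mean of s
        f=np.polyfit(p[:,1],p[:,0],1); print(tag,nm,k.sum(),'slope deg %.2f'%np.degrees(f[0]),'s at -.128: %.4f'%np.polyval(f,-.128),'trange',p[:,1].min(),p[:,1].max())
for n in ['w8','w9','w13','w20','w24']: walls(load(n+'.npz'),-.26,.005,n)
walls(load('top0.npz'),-.25,-.01,'top0'); walls(t,-.25,-.01,'top28')
E
```

```text
w8 far 3930 slope deg -0.01 s at -.128: 0.5877 trange -0.1988067867172812 0.0049974689621529456
w8 near 3912 slope deg 0.03 s at -.128: 0.4288 trange -0.1947746503546534 0.004932530359232162
w9 far 3759 slope deg 0.03 s at -.128: 0.5877 trange -0.2598640663161725 0.004908974272813477
w9 near 3768 slope deg 0.04 s at -.128: 0.4286 trange -0.2597220107066204 0.004847128764290554
w13 far 3003 slope deg 0.03 s at -.128: 0.5878 trange -0.25977549198033023 -0.059357512100137705
w13 near 3020 slope deg 0.05 s at -.128: 0.4286 trange -0.25998969303082714 -0.05917941563604469
w20 far 5048 slope deg -0.16 s at -.128: 0.5889 trange -0.15883993964815346 0.004930263265562437
w20 near 2510 slope deg 0.53 s at -.128: 0.4299 trange -0.21042132386712364 0.004947553142254896
w24 far 1124 slope deg -0.09 s at -.128: 0.5875 trange -0.259871741222119 -0.17932856083732304
w24 near 1124 slope deg -0.13 s at -.128: 0.4280 trange -0.2595973058783442 -0.17898373564198
top0 far 181 slope deg -0.01 s at -.128: 0.5904 trange -0.24949103153814683 -0.01142970715497979
top0 near 187 slope deg 0.13 s at -.128: 0.4301 trange -0.2481132346533278 -0.010350194712478666
top28 far 185 slope deg -0.17 s at -.128: 0.5899 trange -0.24951263094606616 -0.011463269696572534
top28 near 185 slope deg -0.08 s at -.128: 0.4297 trange -0.24809656541026504 -0.01037400487623713
```

View pics/t28.png

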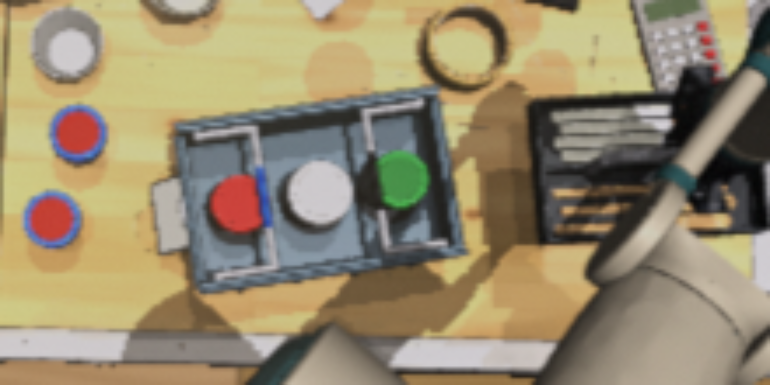

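Call:
play_rows:
  plan:
    - [[1,0,0,-0.02,-1],[1,0,0.001,-0.055,-2],[1,0,0.001,-0.09,-3],[1,0,0.001,-0.125,-4],[1,0,0.002,-0.16,-5],[1,0,0.002,-0.195,-5],[1,0,0.002,-0.23,-5],[1,0,0.003,-0.26,-5],[1,0,0.003,-0.285,-5],[1,0,0.003,-0.3,-5],[1,0,0.003,-0.3048,-5],[1,0,0.003,-0.3048,-5]]

```text
clock: 48.2
position: [0.5221, -0.0412, 0.226]
ee_rot: [0.54, 0.457, 0.541, -0.456]
contact_force: [-0.5, -0.3, -3.5]
width: 0.0094
```

Call:
play_rows:
  plan:
    - [[1,0,0,0,0],[1,0,0,0,0],[1,0,0,0,0],[1,0,0,0,0]]

```text
clock: 48.6
position: [0.5222, -0.0419, 0.2259]
ee_rot: [0.539, 0.457, 0.541, -0.456]
contact_force: [-0.5, 0.1, -3.4]
width: 0.0094
```

```bash
python3 - <<'E'
from m1 import *
st();c=grab('wrist'); save(c[0],'w29.png');np.savez('w29.npz',*c)
c=grab('scene'); save(c[0],'s29.png')
to(.5222,-.0414,.19,9.65)
E
```

```text
clock 48.6
qpos [-0.2144  0.2027  1.6195  0.0021  1.3206 -0.3828]
position [ 0.5222 -0.0419  0.2259]
ee_rot [ 0.5395  0.4567  0.5409 -0.4559]
contact_force [-0.5424  0.0505 -3.3545]
width 0.009357165478368422
[[-0.0007  0.9859  0.1671]
 [ 0.0022  0.1671 -0.9859]
 [-1.     -0.0003 -0.0023]]
to (0.5222, -0.0414, 0.19) shift [ 0.0359  0.0001 -0.0002] yaw now 9.64 turn -0.01
```

View pics/w29.png

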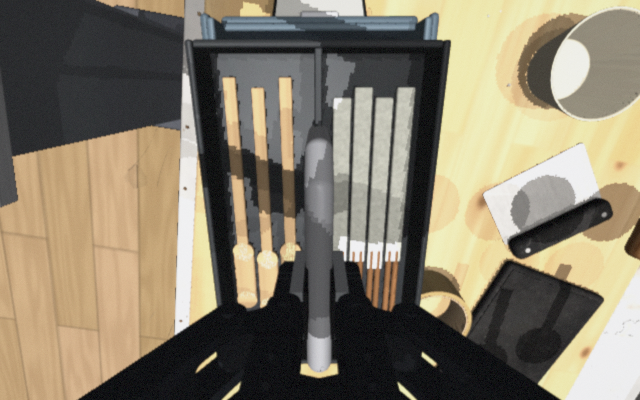

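View pics/s29.png

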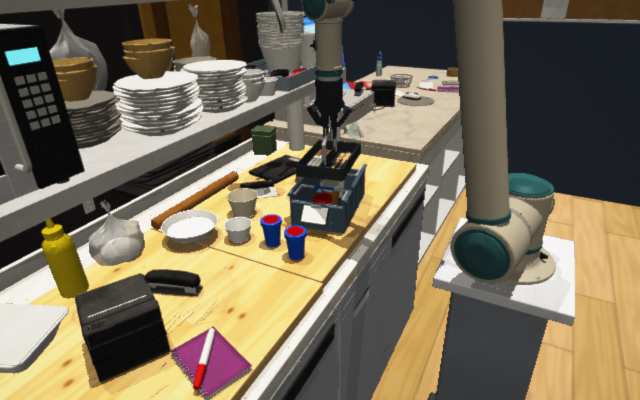

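Call:
play_rows:
  plan:
    - [[1,0.015,0,0,0],[1,0.028,0,0,0],[1,0.037,0,0,0],[1,0.042,0,0,0],[1,0.044,0,0,0],[1,0.044,0,0,0],[1,0.044,0,0,0]]

```text
clock: 49.4
position: [0.5226, -0.0416, 0.1824]
ee_rot: [0.54, 0.457, 0.541, -0.456]
contact_force: [-1.0, 0.0, -1.9]
width: 0.0095
```

Call:
play_rows:
  plan:
    - [[1,0.002,0,0,0],[1,0.002,0,0,0]]

```text
clock: 49.6
position: [0.5227, -0.0416, 0.1806]
ee_rot: [0.54, 0.457, 0.54, -0.455]
contact_force: [-0.5, 0.4, -3.3]
width: 0.009
```

Call:
play_rows:
  plan:
    - [[1,0.0015,0,0,0],[1,0.0015,0,0,0]]

```text
clock: 49.8
position: [0.5226, -0.0416, 0.179]
ee_rot: [0.54, 0.457, 0.541, -0.455]
contact_force: [-0.6, 0.4, -3.7]
width: 0.0095
```

Call:
play_rows:
  plan:
    - [[1,0.0015,0,0,0],[1,0.0015,0,0,0]]

```text
clock: 50.0
position: [0.5225, -0.0417, 0.1775]
ee_rot: [0.54, 0.457, 0.541, -0.456]
contact_force: [-0.3, -0.0, -1.7]
width: 0.0094
```

Call:
play_rows:
  plan:
    - [[1,0.0015,0,0,0],[1,0.0015,0,0,0]]

```text
clock: 50.2
position: [0.5224, -0.0418, 0.1772]
ee_rot: [0.54, 0.457, 0.54, -0.456]
contact_force: [-2.4, 0.3, 4.0]
width: 0.0095
```

```bash
python3 - <<'E'
from m1 import *
st();c=grab('wrist'); save(c[0],'w30.png')
c=grab('scene'); save(cv2.resize(c[0][110:250,250:420],None,fx=4,fy=4),'s30.png')
E
```

```text
clock 50.2
qpos [-0.2138  0.2366  1.7007  0.0018  1.2037 -0.3829]
position [ 0.5224 -0.0418  0.1772]
ee_rot [ 0.5402  0.4568  0.5404 -0.4555]
contact_force [-2.407   0.2639  4.0151]
width 0.009477738982832398
[[ 0.0009  0.9858  0.1676]
 [ 0.0015  0.1676 -0.9858]
 [-1.      0.0012 -0.0013]]
```

View pics/s30.png

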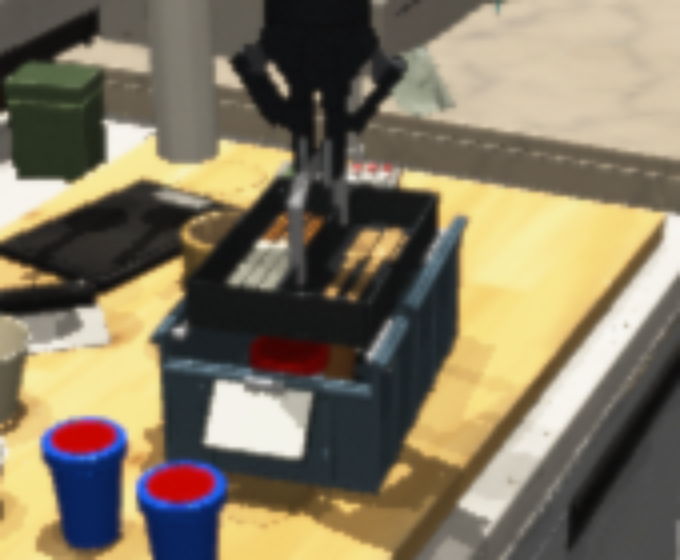

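View pics/w30.png

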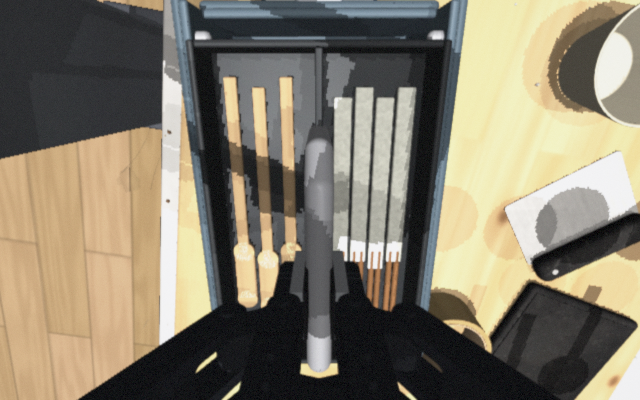

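Call:
play_rows:
  plan:
    - [[0.5,0,0,0,0],[0.5,0,0,0,0],[0.5,0,0,0,0],[0.5,0,0,0,0],[0.5,0,0,0,0],[0.5,-0.02,0,0,0],[0.5,-0.05,0,0,0],[0.5,-0.09,0,0,0],[0.5,-0.12,0,0,0],[0.5,-0.12,0,0,0],[0.5,-0.12,0,0,0]]

```text
clock: 51.4
position: [0.5224, -0.042, 0.2975]
ee_rot: [0.541, 0.457, 0.54, -0.455]
contact_force: [-0.5, 0.6, -0.1]
width: 0.043
```

Call:
play_rows:
  plan:
    - [[0.5,0,-0.01,-0.04,0],[0.5,0,-0.02,-0.08,0],[0.5,0,-0.03,-0.11,0],[0.5,0,-0.03,-0.12,0],[0.5,0,-0.03,-0.12,0],[0.5,0,-0.03,-0.12,0]]

```text
clock: 52.0
position: [0.473, 0.0706, 0.2967]
ee_rot: [0.541, 0.456, 0.54, -0.456]
contact_force: [-0.1, -1.3, -0.0]
width: 0.0424
```

```bash
python3 - <<'E'
from m1 import *
st();c=grab('wrist'); save(c[0],'w31.png');np.savez('w31.npz',*c)
d=grab('scene'); save(cv2.resize(d[0][110:250,250:420],None,fx=4,fy=4),'s31.png')
W=cloud(c);S=np.stack([W[...,0]*.986+W[...,1]*.167,-W[...,0]*.167+W[...,1]*.986],-1)
m=(abs(W[...,2]-.138)<.005)&(S[...,0]>.42)&(S[...,0]<.6)&(S[...,1]>-.28)&(S[...,1]<.02)
P=np.c_[S[m],W[...,2][m]]; print(len(P),P.min(0),P.max(0)); print(cv2.minAreaRect(P[:,:2].astype(np.float32)))
A=np.c_[P[:,:2]-P[:,:2].mean(0),np.ones(len(P))]; print('plane',np.linalg.lstsq(A,P[:,2],rcond=None)[0])
w=(W[...,2]>.104)&(W[...,2]<.112)&(S[...,1]>-.26)&(S[...,1]<.005)
for a,b in((.58,.605),(.41,.435)):
    k=w&(S[...,0]>a)&(S[...,0]<b); p=S[k]; f=np.polyfit(p[:,1],p[:,0],1); print(k.sum(),np.degrees(f[0]),np.polyval(f,-.128))
h=(abs(W[...,2]-.199)<.005)&(S[...,0]>.47)&(S[...,0]<.55)&(S[...,1]>-.2)&(S[...,1]<-.05);p=S[h];print('handle',h.sum(),p.mean(0),p.min(0),p.max(0))
e=(abs(W[...,2]-.086)<.003)&(S[...,0]>.45)&(S[...,0]<.57)&(S[...,1]>-.02);p=S[e];print('endwall',e.sum(),p[:,1].min() if e.any() else 0,p[:,1].max() if e.any() else 0)
E
```

```text
clock 52.0
qpos [ 0.0025  0.0952  1.5763  0.0002  1.4688 -0.1662]
position [0.473  0.0706 0.2967]
ee_rot [ 0.5406  0.4565  0.54   -0.4558]
contact_force [-0.0536 -1.3474 -0.013 ]
width 0.042449416508644505
[[ 0.0013  0.9858  0.1678]
 [ 0.0002  0.1678 -0.9858]
 [-1.      0.0013  0.    ]]
2610 [ 0.4392 -0.2326  0.133 ] [ 0.5758 -0.022   0.1429]
((0.5075349807739258, -0.1273219883441925), (0.13652943074703217, 0.2105463594198227), 0.023413408547639847)
plane [-0.0033  0.0032  0.1376]
1090 -0.6241386470122672 0.5888573973887236
1709 -0.21743593214802814 0.42814738504520455
handle 1212 [ 0.5069 -0.121 ] [ 0.5013 -0.1748] [ 0.5133 -0.074 ]
endwall 1121 -0.004025333939964154 0.010524609333826845
```

View pics/w31.png

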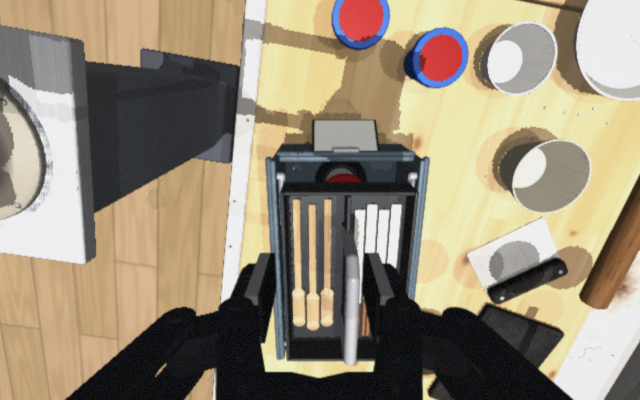

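View pics/s31.png

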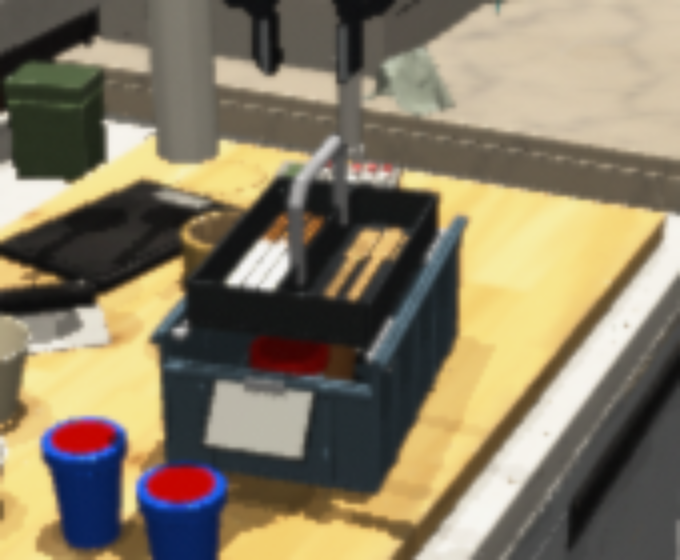

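```bash
python3 -c "
from rig import manip
print(manip.sign_off())"
```

```text
the job is handed in; nothing more can be done
None
```

The order is packed in the grey crate and handed in at about 52 s on the robot's clock, well inside the 141 s limit. No verdict came back.

- **Pots:** red stands on the pad at the ticket end, soup in the middle and green at the other end. All three were upright and within about 2 mm of their pad centres when checked after placing. The blue look-alikes were left alone.
- **Bails:** I swung both arms over by their bars, then pressed each down until it would not move further. The bar tops ended at about 102 mm, which is level.
- **Tray:** it touched down at the height expected for the ribs being between the bars. After release, the rim was at 137.6 mm against 138 mm expected, level to within about 0.2°, and within 1 mm and 0.1° of the crate's centre and length.
- **Disagreements:** the scene camera's pot positions differed from the other two cameras' by up to about 6 mm, so I relied on the wrist camera. Both bails also started about 0.16 rad above level rather than at 0, and I adjusted the swing for that. The last fit of the crate's walls was noisy, reading -0.6° on one side and -0.2° on the other, because the tray and gripper hid part of them.
- **Forces:** the highest force reading was about 21 N, while pressing the ticket bail down with the fingertips.

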